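Clear the dead battery packs into the safety tub

ROBOT

A 6-joint arm with a two-finger parallel gripper is mounted at the origin on the work surface. World frame = base frame: x ahead of the robot, y to its left, z up, the work surface at z = 0. Lengths are in m, angles in degrees, forces in N, time in s.
With the tool pointing down it reaches from about 0.375 to 0.9 m from the base axis. Payload 3.1 kg.
Tool frame: the origin (TCP) lies between the finger pads; the fingertips stand 11 mm ahead of it and the grasp point (between the pads) lies 8 mm behind it; x points along the fingers, y is the direction in which the jaws open and shut, and the axes are right-handed (so a half turn about x gives the same grasp; the last joint's range is limited). The gripper opens to 87 mm and grips with 3 to 60 N. Pads are 19 mm wide; open, the fingers measure 117 mm over their backs; the gripper's body (75 mm by 190 mm) begins 51 mm behind the grasp point.
Start: joints at [61.049, 30.224, 82.088, -0, 67.689, -10.227], TCP at [0.201, 0.592, 0.234] pointing down, gripper open.
Joint ranges: [-176.69, 176.69], [-43.24, 126.21], [12.49, 139.97], [-82, 262], [0, 151.66], [-163.58, 163.58]. Speed limits (degrees/s): [159.86, 159.86, 180, 180, 180, 180].

INTERFACE

Orientations are given as a 3x3 rotation matrix whose columns are the frame's x, y, z axes.
In Python, from rig import bot gives the robot as it stands.
- The arm moves only by the shell command python3 -m inch 'ROWS' [OPENING]. ROWS is a JSON object of lists of equal length, an entry for each row: "dp": the shift along the tool's x, y, z in mm, a list of three; "yaw": the turn about the tool's x in degrees. In form: {"dp": [[tx, ty, tz], ...], "yaw": [yaw, ...]}. A call has 1 to 20 rows; each row shifts and turns the commanded pose from where the row before left it, along the tool's axes as they then stand; what a row does not reach is not made up. A row lasts 1/12 s, in which the tool goes at most 41.7 mm and 7.16 degrees, less where a joint would pass 70% of its speed; a pose out of reach is approached as far as the arm can. A call is refused whole if a number of a shift passes 41.7 or a number of a turn 7.16, either way. A call with a gripper value outside its range is refused whole. OPENING is the finger opening in mm, from 0 to 87, set as the call begins (- or left out, the last holds). The fingers move at their own pace and stop on an object; the grip force is fixed at half the most. Time passes only in rows, so rows that do not move let the fingers close. It gives the time, the measured TCP pose, the force and the opening at its end, in the units of the state.
- bot.read_state(): the state, without advancing time (a new reading comes with each control period).
- bot.capture(name): name is "scene" or "top" or "wrist"; returns a dict with "color" (400x640x3 uint8, red, green, blue), "intrinsics" (3x3 intrinsics, pixels), "pose" (4x4, takes a point from camera to world coordinates). Camera axes: x right, y down, z forward; pixel columns grow to the right and rows downward; lengths in m; the calibration is good to about 2 mm. A picture is of the moment at which its call begins. There is no depth.
- bot.hand_in(): hands the job in, once; it reports no verdict.
The state is a dict: "time_s": time; "joint_positions": joint angles; "qvel": joint speeds; "tau": joint torques, N m; "position": TCP position; "tcp_rot": TCP orientation; "force": force on the tool from outside, world axes, zero at the start; "moment": the same for the moment, N m; "opening": opening from 0.0 (shut) to 1.0 (fully open).
Only numpy, scipy, OpenCV 4.12 (cv2) and the standard library are available. Lean on these libraries where they do the work, as an engineer would, in place of code of your own. Each camera call takes 0.05 s, during which the arm holds its last target.

TASK

Clear away the dead battery packs: pull the cabinet's top drawer right out to its stop, and squeeze both tabs of the safety tub's lid together while turning it anticlockwise, then lift it off and lay it flat, right way up, on the bench. With the drawer out and the lid off, put every pack with a red band, from the drawer and from the cardboard, into the tub. Then refit the lid, turning it clockwise until it is locked with both tabs sprung out again, and push the drawer fully home; leave the plain blue packs and everything else where they are.

Things in the scene. Friction and masses are not known exactly. Their poses are not given: they have to be found in the camera images.
- tub: grey safety tub bolted to the bench: upright round can, outside diameter 132 mm, inside 122, inner floor 6 and rim 140 mm above the bench, steel foot of 176 mm diameter. Origin on its axis at the bench. Two steel catches on its +x and -x side and two keepers by its +y and -y side stand outside the rim, within 85 mm of the axis, up to 16 mm above the rim.
- tub_rim (a point): centre of the tub's mouth, level with the rim; axes as the tub's. To refit the lid: lower it on straight with its x axis 45 degrees anticlockwise of the tub's (either way round), hold both tabs in, turn it clockwise to the stop (2 degrees past locked), let the tabs spring out.
- lid: yellow lid, 0.2 kg: flange of 132 mm diameter, 10 thick, with two lugs at its +x and -x reaching 76 mm from the axis; under it a tapered plug 14 deep (116 mm diameter above, 100 below) that enters the tub. Origin on the axis at the flange's underside: 140 mm above the bench when fitted, 14 mm when lying flat on the bench. Starts fitted and locked.
- lid_grip (a point): on the lid's axis 28 mm above its origin, midway between the two black squeeze tabs at the lid's +y and -y: upright plates 30 wide (x), 6 thick, from 10 to 44 mm above the lid's origin, 56 mm over their outer faces, 40 when both are squeezed right in, 5 N on each.
- tab_l (a joint): squeeze tab at the lid's +y: 0 m = sprung out, 0.008 = right in. It carries a bolt that sticks out through the rim to 76 mm from the axis and is drawn in with it. Locked: lid's x along the tub's x (either way round), lugs under the catches, bolts beside the keepers, so the lid neither turns nor lifts.
- tab_r (a joint): the same at the lid's -y: 0 m = sprung out, 0.008 = right in. With both tabs held in the lid turns anticlockwise (from above); past 20 degrees the lugs are clear of the catches and it lifts off. 45 degrees is the middle of the free range (25 to 65).
- cab: grey desk-top cabinet fixed to the bench, 200 deep (x) x 280 wide (y) x 150 high mm, with two blue drawer fronts on its -x side (towards the robot); origin at the centre of its underside. Drawers slide along its -x.
- cab_drawer0 (a joint): top drawer: 0 m = fully home, 0.1336 = at its stop, right out; about 1 N of friction; it stays where it is left. The lower drawer is not needed.
- cab_drawer0_handle (a point): middle of the top drawer's handle, a level steel bar of 11 mm diameter and 120 mm long along the cabinet's y, 35 mm in front of the drawer front, 38 mm below the cabinet's top
- drawer_floor (a point): centre of the top drawer's inner floor, which is 155 (x) x 238 (y) mm between 6 mm walls 43 mm high; axes as the cabinet's; it moves with the drawer
- dead_a: shrink-wrapped two-cell pack, a flat blue block 72 (x) x 37 (y) x 20 (z) mm, 95 g, a 32 mm wide red band round its middle; dead; starts in the top drawer if present; origin at the centre of its underside
- dead_b: shrink-wrapped two-cell pack, a flat blue block 72 (x) x 37 (y) x 20 (z) mm, 95 g, a 32 mm wide red band round its middle; dead; starts in the top drawer if present; origin at the centre of its underside
- dead_c: shrink-wrapped two-cell pack, a flat blue block 72 (x) x 37 (y) x 20 (z) mm, 95 g, a 32 mm wide red band round its middle; dead; starts on the cardboard if present; origin at the centre of its underside
- dead_d: shrink-wrapped two-cell pack, a flat blue block 72 (x) x 37 (y) x 20 (z) mm, 95 g, a 32 mm wide red band round its middle; dead; starts on the cardboard if present; origin at the centre of its underside
- good_a: shrink-wrapped two-cell pack, a flat blue block 72 (x) x 37 (y) x 20 (z) mm, 95 g, plain, no band; still good, stays in the top drawer; origin at the centre of its underside
- good_b: shrink-wrapped two-cell pack, a flat blue block 72 (x) x 37 (y) x 20 (z) mm, 95 g, plain, no band; still good, stays where it is on the cardboard; origin at the centre of its underside
- mat: sheet of brown cardboard, 200 (x) x 270 (y) x 4 mm, fixed to the bench; origin at the centre of its underside
- meter: red multimeter lying flat, 75 x 150 x 36 mm; a bystander, leave it alone; origin at the centre of its underside
- phone: black phone lying flat, 74 x 152 x 9 mm; a bystander, leave it alone; origin at the centre of its underside
- holder: black holder with four small cells, 62 x 66 x 20 mm, on the cabinet; a bystander, leave it alone; origin at the centre of its underside
- spool: green spool of solder, diameter 60, height 50 mm; a bystander, leave it alone; origin at the centre of its underside
- flux: white bottle with a red cap, diameter 52, height 120 mm; a bystander, leave it alone; origin at the centre of its underside
- driver: screwdriver with an orange handle, 180 mm long, beside the cardboard; a bystander, leave it alone; origin at the centre of its underside
- cutters: red-handled side cutters, 150 mm long, on the cabinet; a bystander, leave it alone; origin at the centre of its underside

How it is judged (in metres and radians):
On the way, in this order (a step that is already met when the one before it is completed fails the run):
1. both tabs are held in while the lid, still down on the tub, is turned free of its catches (value of joint each of tab_l, tab_r above 0.005 m and angle between the x axis of lid and the x axis of tub, either way round above 0.25 rad and horizontal distance between lid and tub below 0.012 m and height (world z) of lid below 0.147 m).
2. the drawer is out at its stop (within 10 mm) and the lid lies flat on the bench beside the tub (value of joint cab_drawer0 above 0.1236 m and horizontal distance between lid and tub above 0.14 m and angle between lid's own z axis and vertical below 0.06 rad and height (world z) of lid below 0.04 m and linear speed of lid below 0.02 m/s), for 0.2 s.
3. every dead pack that is present lies in the tub, with the lid still off (horizontal distance between each of dead_a, dead_b, dead_c, dead_d and tub below 0.062 m and height (world z) of each of dead_a, dead_b, dead_c, dead_d below 0.135 m and horizontal distance between lid and tub above 0.14 m), for 0.2 s.
At the end, for the whole second after the job is handed in: Dead packs in the tub; lid seated on it (within 6 mm of its axis and 4 mm of its seat, level to 0.04 rad), x axes within 0.09 rad, both tabs out (under 2 mm); drawer home within 6 mm, the plain pack in it; the other plain pack within 50 mm of its start (horizontal distance between each of dead_a, dead_b, dead_c, dead_d and tub below 0.062 m and height (world z) of each of dead_a, dead_b, dead_c, dead_d below 0.135 m and horizontal distance between lid and tub below 0.006 m and height (world z) of lid below 0.144 m and angle between lid's own z axis and vertical below 0.04 rad and angle between the x axis of lid and the x axis of tub, either way round below 0.09 rad and value of joint each of tab_l, tab_r below 0.002 m and value of joint cab_drawer0 below 0.006 m and x of good_a in the frame of drawer_floor between -0.085 and 0.085 m and y of good_a in the frame of drawer_floor between -0.12 and 0.12 m and z of good_a in the frame of drawer_floor below 0.03 m and distance of good_b from where it was at the start of the episode below 0.05 m); the robot touches nothing.
It fails at once if the plain pack on the cardboard is moved more than 50 mm (distance of good_b from where it was at the start of the episode above 0.05 m).
It fails at once if the multimeter, phone, cell holder, solder spool, bottle, screwdriver or cutters are moved more than 50 mm (distance of any of meter, phone, holder, spool, flux, driver, cutters from where it was at the start of the episode above 0.05 m).
Of dead_a, dead_b only 1 to 2 are there at a start; the rules pass over those that are not, and their reading is None.
Of dead_c, dead_d only 1 to 2 are there at a start; the rules pass over those that are not, and their reading is None.
At some moment in a run one of dead_c, dead_d, lid may be knocked a few centimetres aside while the robot is not near it.
Once in a run the grip may slacken for a moment while it holds something.
It also fails if it takes over 208 s, if anything falls off the work surface, if the arm or the gripper's body presses on something with over 40 N, if the wrist force passes 120 N, or if a joint passes its speed limit or range.

## Working session

There is one attempt and no reset: what is moved stays moved. The work goes in short steps, Python scripts to look and compute and a shell command to move; the robot and the scene stay as the last step left them, time stands still between calls to the robot, and variables do not carry over. Pictures are saved under pics/ and viewed, and the job is handed in when it is done.

```bash
ls; mkdir -p pics; cat > h.py <<'E'
import numpy as np, cv2
from rig import bot
def snap(cam,name):
    c=bot.capture(cam); cv2.imwrite(f'pics/{name}.png',cv2.cvtColor(c['color'],cv2.COLOR_RGB2BGR))
    np.savez(f'pics/{name}.npz',**c); return c
def load(name): return dict(np.load(f'pics/{name}.npz'))
def ray(c,uv,z):
    K=c['intrinsics'];T=c['pose']
    uv=np.atleast_2d(np.array(uv,float))
    d=np.c_[uv,np.ones(len(uv))]@np.linalg.inv(K).T@T[:3,:3].T
    o=T[:3,3]; return o+d*((z-o[2])/d[:,2])[:,None]
def proj(c,P):
    P=np.atleast_2d(P);T=c['pose'];q=(P-T[:3,3])@T[:3,:3]
    q=q@c['intrinsics'].T; return q[:,:2]/q[:,2:]
E
python3 - <<'E'
from h import *
np.set_printoptions(precision=3,suppress=True)
for n in ['scene','top','wrist']:
    c=snap(n,n+'0'); print(n,c['pose'],c['intrinsics'])
s=bot.read_state()
for k,v in s.items(): print(k,v)
E
```

```text
pics
scene [[ 0.464  0.515 -0.721  1.275]
 [ 0.886 -0.276  0.373 -0.327]
 [-0.006 -0.811 -0.584  0.715]
 [ 0.     0.     0.     1.   ]] [[369.326   0.    318.946]
 [  0.    369.326 198.62 ]
 [  0.      0.      1.   ]]
top [[ 0.001 -0.99   0.144  0.415]
 [-1.     0.001  0.013  0.017]
 [-0.013 -0.144 -0.99   1.117]
 [ 0.     0.     0.     1.   ]] [[370.172   0.    319.783]
 [  0.    370.172 196.04 ]
 [  0.      0.      1.   ]]
wrist [[ 0.321  0.914  0.248  0.131]
 [ 0.947 -0.309 -0.086  0.614]
 [-0.002  0.262 -0.965  0.382]
 [ 0.     0.     0.     1.   ]] [[296.567   0.    320.225]
 [  0.    296.567 200.165]
 [  0.      0.      1.   ]]
time_s 0.15
joint_positions [ 61.049  30.267  82.139  -0.001  67.69  -10.226]
qvel [ 0.039 -0.154 -0.099  0.011 -0.033 -0.046]
tau [ -0.    -44.043 -17.684   0.063   0.055  -0.   ]
position [0.2   0.591 0.233]
tcp_rot [[-0.001  0.321  0.947]
 [-0.001  0.947 -0.321]
 [-1.    -0.002 -0.   ]]
force [0.036 0.279 0.031]
moment [-0.041 -0.032 -0.056]
opening 0.9978061023168815
```

View pics/scene0.png

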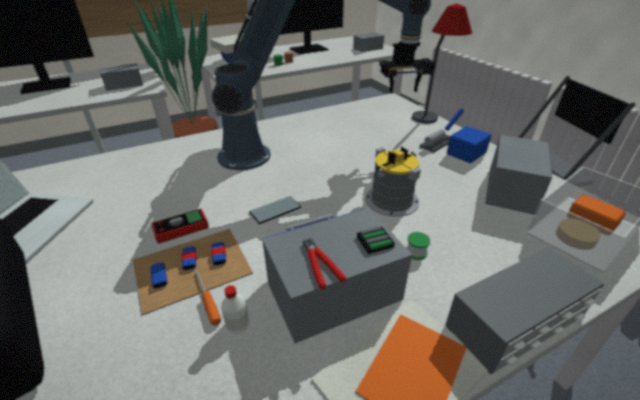

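View pics/top0.png

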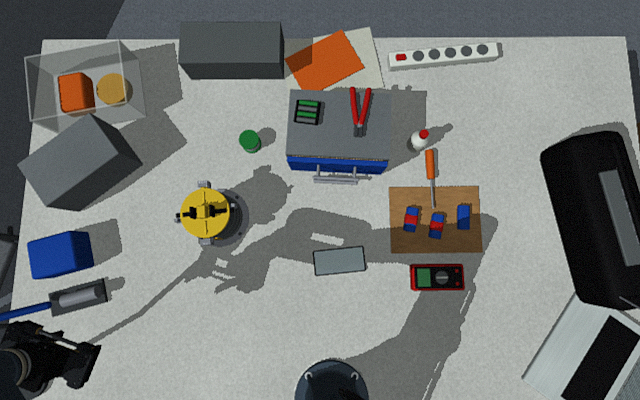

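View pics/wrist0.png

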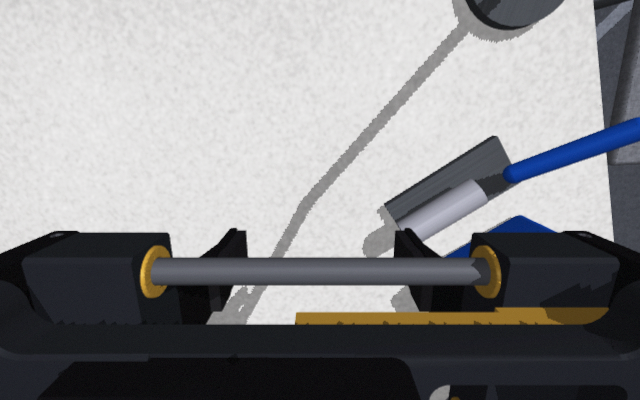

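```bash
python3 - <<'E'
from h import *
im=cv2.imread('pics/top0.png')
a=cv2.resize(im[160:265,150:260],None,fx=5,fy=5,interpolation=cv2.INTER_CUBIC)
cv2.imwrite('pics/z1.png',a)
a=cv2.resize(im[80:300,280:490],None,fx=2.6,fy=2.6,interpolation=cv2.INTER_CUBIC)
cv2.imwrite('pics/z2.png',a)
E
```

```text
(no output)
```

View pics/z1.png

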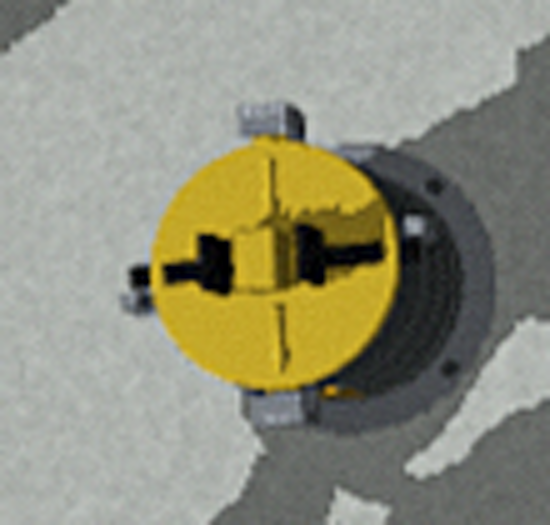

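View pics/z2.png

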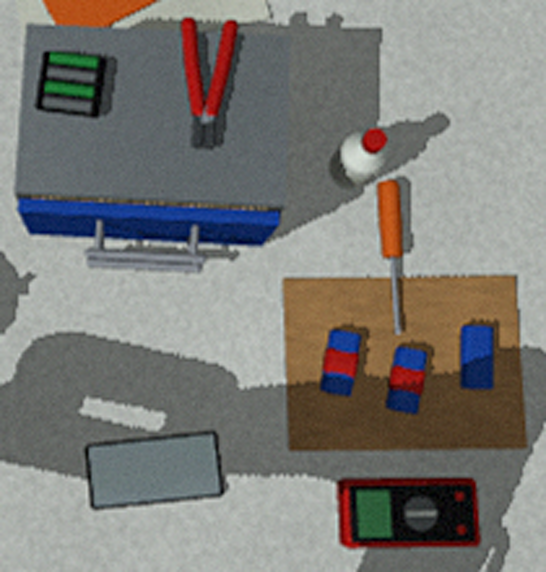

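```bash
cat >> h.py <<'E'
def hsv(c): return cv2.cvtColor(c['color'],cv2.COLOR_RGB2HSV)
def mask(c,lo,hi): return cv2.inRange(hsv(c),np.array(lo),np.array(hi))
def comps(m,amin=20):
    n,l,s,ce=cv2.connectedComponentsWithStats(m)
    return [(s[i],ce[i],l==i) for i in range(1,n) if s[i][4]>=amin]
E
cat > packs.py <<'E'
from h import *
def packs(c,z,roi):
    """blue-or-red blobs in roi (x0,y0,x1,y1); pack centre, angle of long axis, red fraction"""
    h=hsv(c); blue=cv2.inRange(h,np.array([105,120,40]),np.array([125,255,255]))
    red=cv2.inRange(h,np.array([0,150,70]),np.array([6,255,255]))|cv2.inRange(h,np.array([172,150,70]),np.array([180,255,255]))
    m=np.zeros_like(blue);x0,y0,x1,y1=roi;m[y0:y1,x0:x1]=(blue|red)[y0:y1,x0:x1]
    m=cv2.morphologyEx(m,cv2.MORPH_CLOSE,np.ones((3,3),np.uint8))
    out=[]
    for s,ce,mm in comps(m,60):
        cn=cv2.findContours(mm.astype(np.uint8),cv2.RETR_EXTERNAL,cv2.CHAIN_APPROX_NONE)[0][0][:,0]
        P=ray(c,cn,z)[:,:2]*1000
        (cx,cy),(w,hh),a=cv2.minAreaRect(P.astype(np.float32))
        if w<hh: a+=90;w,hh=hh,w
        a=(a+90)%180-90
        out.append((round(cx,1),round(cy,1),round(w),round(hh),round(a,1),round(float((red[mm]>0).mean()),2),tuple(np.round(ce))))
    return out
E
python3 - <<'E'
from packs import *
c=load('top0')
m=mask(c,[20,120,60],[35,255,255]); m2=np.zeros_like(m);m2[170:260,160:250]=m[170:260,160:250]
s,ce,mm=max(comps(m2),key=lambda t:t[0][4])
cn=cv2.findContours(mm.astype(np.uint8),cv2.RETR_EXTERNAL,cv2.CHAIN_APPROX_NONE)[0][0][:,0]
P=ray(c,cn,0.150)[:,:2]*1000
print('lid',cv2.minEnclosingCircle(P.astype(np.float32)),cv2.fitEllipse(P.astype(np.float32)))
print('seam', ray(c,[[204.3,191],[206.8,234]],.15), 'tabs outer',ray(c,[[189.5,213],[215,210.5]],.184))
print('packs',packs(c,0.024,(388,180,484,255)))
# cabinet
pts=np.array([[26,24],[16,198],[283,206],[289,28]])/2.6+[280,80]
print('cab top corners',ray(c,pts,.15))
h=np.array([[88,260],[201,268]])/2.6+[280,80]
print('handle',ray(c,h,.112+.003))
for n,uv,z in [('phone',[(88,440),(215,432),(224,494),(94,507)],.009),('meter',[(340,480),(475,480),(480,545),(342,545)],.036),('mat',[(284,278),(516,276),(526,446),(290,450)],.004),('driver',[(378,182),(402,182),(400,332)],.015),('flux',[(374,140)],.12)]:
    print(n,ray(c,np.array(uv)/2.6+[280,80],z)[:,:2])
E
```

```text
lid ((512.8524169921875, 334.94464111328125), 67.95604705810547) ((512.3067016601562, 333.65472412109375), (129.69140625, 130.51263427734375), 119.37857818603516)
seam [[0.56902385 0.33722148 0.15      ]
 [0.45528856 0.32543426 0.15      ]] tabs outer [[0.5070091  0.36116116 0.184     ]
 [0.51336633 0.29633706 0.184     ]]
packs [(511.5, -389.7, 71, 35, -3.2, 0.0, (np.float64(463.0), np.float64(216.0))), (505.2, -236.0, 71, 37, -11.5, 0.36, (np.float64(411.0), np.float64(219.0))), (485.4, -309.9, 71, 38, -14.3, 0.35, (np.float64(436.0), np.float64(226.0)))]
cab top corners [[ 0.85301091  0.1128391   0.15      ]
 [ 0.66351351  0.12080413  0.15      ]
 [ 0.65438767 -0.1540672   0.15      ]
 [ 0.84712619 -0.16535635  0.15      ]]
handle [[ 0.60491688  0.0472514   0.115     ]
 [ 0.59613563 -0.07215172  0.115     ]]
phone [[ 0.41637197  0.04974688]
 [ 0.42553057 -0.09495735]
 [ 0.35618123 -0.10401563]
 [ 0.34152574  0.04272796]]
meter [[ 0.3729726  -0.22892895]
 [ 0.37319341 -0.37692854]
 [ 0.30351973 -0.37857055]
 [ 0.3031653  -0.22871526]]
mat [[ 0.60419577 -0.1788667 ]
 [ 0.60620209 -0.44887404]
 [ 0.41009679 -0.44836352]
 [ 0.40531082 -0.18053645]]
driver [[ 0.7164484  -0.28995642]
 [ 0.71637169 -0.31800968]
 [ 0.53933152 -0.30803858]]
flux [[ 0.73391492 -0.25827323]]
```

```bash
cat > go.py <<'E'
import sys
from h import *
# usage: go.py X Y Z psi(deg, direction of tool y) -> deltas (mm) after doing the yaw first
def plan(x,y,z,psi):
    s=bot.read_state();p=np.array(s['position']);R=np.array(s['tcp_rot'])
    cur=np.degrees(np.arctan2(R[1,1],R[0,1])); 
    dpsi=(psi-cur+180)%360-180
    a=np.radians(psi);Y=np.array([np.cos(a),np.sin(a),0]);X=np.array([0,0,-1.]);Z=np.cross(X,Y)
    d=(np.array([x,y,z])-p)*1000
    print('pos',p.round(4),'psi',round(cur,1),'tilt',R[:,0].round(3),'t',s['time_s'],'open',round(s['opening']*87,1),'F',np.round(s['force'],1))
    print('YAW',round(-dpsi,1),' then dp x %.1f y %.1f z %.1f'%(d@X,d@Y,d@Z), 'j6',s['joint_positions'][5])
if __name__=='__main__': plan(*map(float,sys.argv[1:5]))
E
python3 go.py 0.512 0.334 0.233 95.7
python3 - <<'E'
from h import *
c=load('top0'); print(proj(c,[[.4,.5,0],[.4,.58,0],[.48,.5,0],[.32,.5,0]]))
E
```

```text
pos [0.2003 0.5914 0.2328] psi 71.3 tilt [-0.001 -0.001 -1.   ] t 0.15 open 86.8 F [0.  0.3 0. ]
YAW -24.4  then dp x -0.2 y -287.1 z 284.6 j6 -10.226300679702515
[[163.77642519 254.60864538]
 [137.27144557 254.57793901]
 [165.40073017 227.87102465]
 [162.11813077 281.90576494]]
```

```bash
python3 -m inch '{"dp":[[0,0,0],[0,0,0],[0,0,0],[0,0,0],[0,-15,15],[0,-24,24],[0,-24,24],[0,-24,24],[0,-24,24],[0,-24,24],[0,-24,24],[0,-24,24],[0,-24,24],[0,-24,24],[0,-24,23],[0,-20,20],[0,-12,12],[0,0,0],[0,0,0]],"yaw":[-6.1,-6.1,-6.1,-6.1,0,0,0,0,0,0,0,0,0,0,0,0,0,0,0]}' 87
python3 go.py 0.512 0.334 0.200 95.7
python3 - <<'E'
from h import *
snap('wrist','w1');snap('top','t1');snap('scene','s1')
E
```

```text
time_s: 1.73
position: [0.5139, 0.3338, 0.233]
tcp_rot: [[-0.001, -0.097, 0.995], [0.0, 0.995, 0.097], [-1.0, 0.0, -0.001]]
force: [-0.5, -0.4, -0.4]
opening: 1.0
pos [0.5139 0.3338 0.233 ] psi 95.5 tilt [-0.001  0.    -1.   ] t 1.7333 open 87.0 F [-0.5 -0.4 -0.4]
YAW -0.2  then dp x 33.0 y 0.4 z -1.9 j6 -73.00015774705001
```

View pics/w1.png

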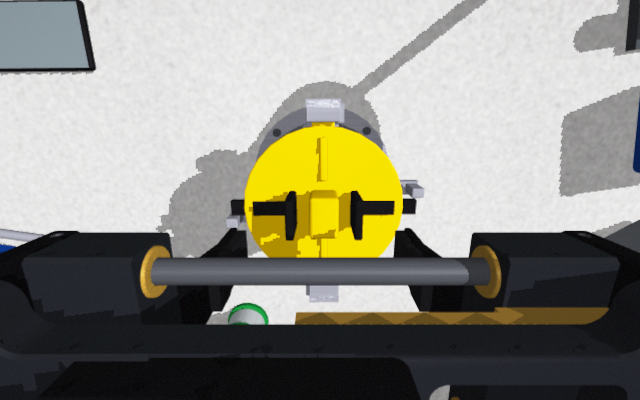

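```bash
python3 - <<'E'
from h import *
c=load('w1')
# circle edges along rows above the gripper: yellow left/right extents
m=mask(c,[20,120,60],[35,255,255])
pts=[]
for r in range(130,225,5):
    xs=np.where(m[r,230:420])[0]+230
    pts+= [[xs.min(),r],[xs.max()+1,r]]
P=ray(c,pts,.150)[:,:2]
A=np.c_[2*P,np.ones(len(P))];b=(P**2).sum(1);s=np.linalg.lstsq(A,b,rcond=None)[0]
print('circ',s[:2],np.sqrt(s[2]+s[0]**2+s[1]**2))
im=cv2.imread('pics/w1.png');cv2.imwrite('pics/z3.png',cv2.resize(im[90:250,210:440],None,fx=3,fy=3,interpolation=cv2.INTER_CUBIC))
E
```

```text
circ [0.50941267 0.33556706] 0.06469086640111327
```

View pics/z3.png

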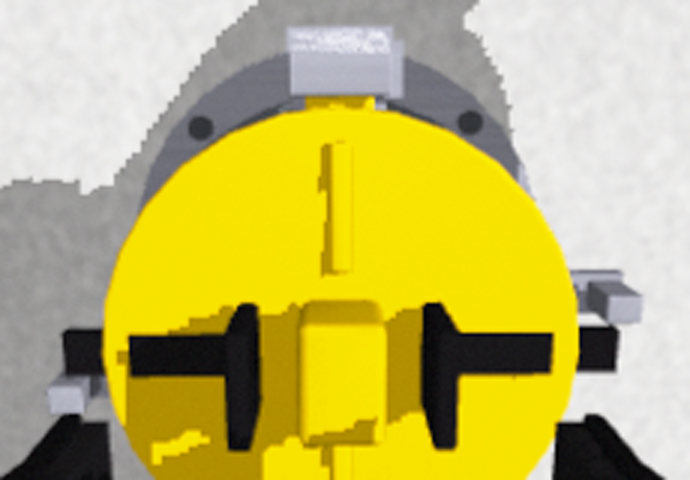

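```bash
python3 - <<'E'
from h import *
c=load('w1')
P=ray(c,[[285.7,191],[362.7,191],[285.7,240],[362.7,240],[296.5,200],[351,200]],.184);print(P,P[:4].mean(0))
print(ray(c,[[231,207],[416,206.5]],.145))
E
python3 go.py 0.511 0.335 0.166 95.6
```

```text
[[0.49068967 0.30724266 0.184     ]
 [0.48556461 0.35987534 0.184     ]
 [0.52680743 0.30965431 0.184     ]
 [0.52144604 0.3647326  0.184     ]
 [0.49635646 0.31511207 0.184     ]
 [0.49269937 0.35267137 0.184     ]] [0.50612694 0.33537623 0.184     ]
[[0.51848822 0.25902038 0.145     ]
 [0.50310804 0.41250207 0.145     ]]
pos [0.5123 0.3353 0.2333] psi 95.7 tilt [-0.001 -0.    -1.   ] t 1.8833 open 87.0 F [-0.3 -0.3 -0.2]
YAW 0.1  then dp x 67.3 y -0.1 z -1.3 j6 -73.00743738437242
```

```bash
python3 -m inch '{"dp":[[12,0,-1],[14,0,0],[14,0,0],[14,0,0],[10,0,0],[3,0,0],[0,0,0],[0,0,0]],"yaw":[0,0,0,0,0,0,0,0]}'
python3 -m inch '{"dp":[[0,0,0],[0,0,0],[0,0,0],[0,0,0],[0,0,0],[0,0,0],[0,0,0],[0,0,0]],"yaw":[0,0,0,0,0,0,0,0]}' 30
python3 go.py 0.511 0.335 0.166 95.6
```

```text
time_s: 2.55
position: [0.5125, 0.335, 0.1669]
tcp_rot: [[0.0, -0.1, 0.995], [0.0, 0.995, 0.1], [-1.0, 0.0, 0.001]]
force: [0.6, -0.4, 0.5]
opening: 1.001
time_s: 3.22
position: [0.5128, 0.3346, 0.1669]
tcp_rot: [[0.001, -0.099, 0.995], [0.0, 0.995, 0.099], [-1.0, 0.0, 0.001]]
force: [0.2, 0.1, 1.6]
opening: 0.477
pos [0.5128 0.3346 0.1669] psi 95.7 tilt [ 0.001  0.    -1.   ] t 3.2167 open 41.5 F [0.2 0.1 1.6]
YAW 0.1  then dp x 0.9 y 0.6 z -1.8 j6 -72.99421926707734
```

```bash
python3 -m inch '{"dp":[[0,0,0],[0,0,0],[0,0,0],[0,0,0],[0,0,0],[0,0,0],[0,0,0],[0,0,0],[0,0,0],[0,0,0],[0,0,0],[0,0,0],[0,0,0],[0,0,0]],"yaw":[0,0,-4,-4,-4,-4,-4,-4,-4,-4,-4,-4,-5,0]}'
python3 go.py 0.512 0.335 0.266 140.7
```

```text
time_s: 4.38
position: [0.5129, 0.3347, 0.1671]
tcp_rot: [[0.001, -0.774, 0.633], [0.001, 0.633, 0.774], [-1.0, -0.0, 0.001]]
force: [-0.5, 0.8, 4.0]
opening: 0.449
pos [0.5129 0.3347 0.1671] psi 140.7 tilt [ 0.001  0.001 -1.   ] t 4.3833 open 39.1 F [-0.5  0.8  4. ]
YAW 0.0  then dp x -98.9 y 0.8 z -0.3 j6 -118.06943037802047
```

```bash
python3 - <<'E'
from h import *
snap('wrist','w2')
E
python3 -m inch '{"dp":[[-3,0,0],[-5,0,0],[-8,0,0],[-12,0,0],[-20,0,0],[-20,0,0],[-20,0,0],[-10,0,0],[0,0,0]],"yaw":[0,0,0,0,0,0,0,0,0]}'
python3 - <<'E'
from h import *
snap('wrist','w3')
im=np.hstack([cv2.imread(f'pics/w{i}.png')[60:260] for i in (2,3)]);cv2.imwrite('pics/z4.png',cv2.resize(im,(800,125)))
E
python3 go.py 0.40 0.50 0.1 140.7
```

```text
time_s: 5.18
position: [0.5139, 0.3348, 0.2674]
tcp_rot: [[0.005, -0.773, 0.634], [0.002, 0.634, 0.773], [-1.0, -0.003, 0.004]]
force: [-0.3, 0.5, -2.0]
opening: 0.443
pos [0.5129 0.3345 0.2656] psi 140.7 tilt [ 0.002  0.    -1.   ] t 5.2333 open 38.9 F [ 0.   0.1 -3.3]
YAW -0.0  then dp x 165.6 y 192.2 z 56.6 j6 -117.97675656318324
```

View pics/w3.png

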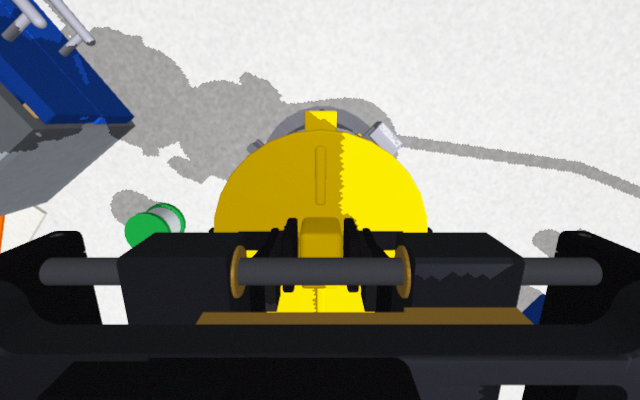

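```bash
python3 -m inch '{"dp":[[0,10,3],[0,20,6],[0,20,6],[0,20,6],[0,20,6],[0,20,6],[0,20,6],[0,20,6],[0,20,6],[0,15,4],[0,7,2],[20,0,0],[25,0,0],[25,0,0],[25,0,0],[25,0,0],[20,0,0],[10,0,0],[0,0,0]],"yaw":[0,0,0,0,0,0,0,0,0,0,0,0,0,0,0,0,0,0,0]}'
python3 go.py 0.40 0.50 0.042 140.7
```

```text
time_s: 6.82
position: [0.3986, 0.4984, 0.1112]
tcp_rot: [[-0.005, -0.773, 0.634], [-0.005, 0.634, 0.773], [-1.0, 0.001, -0.007]]
force: [-0.2, -0.7, -2.1]
opening: 0.592
pos [0.3986 0.4984 0.1112] psi 140.7 tilt [-0.005 -0.005 -1.   ] t 6.8167 open 51.5 F [-0.2 -0.7 -2.1]
YAW -0.0  then dp x 69.2 y -0.1 z 2.1 j6 -99.30032437726315
```

```bash
python3 - <<'E'
from h import *
snap('wrist','w4');snap('scene','s4')
print(bot.read_state()['opening']*87)
im=cv2.imread('pics/s4.png')[60:260,260:500];cv2.imwrite('pics/z5.png',cv2.resize(im,None,fx=3,fy=3))
E
```

```text
42.3443171868316
```

View pics/w4.png

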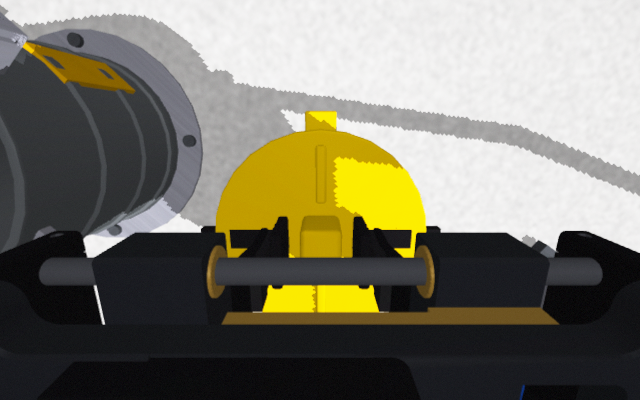

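View pics/z5.png

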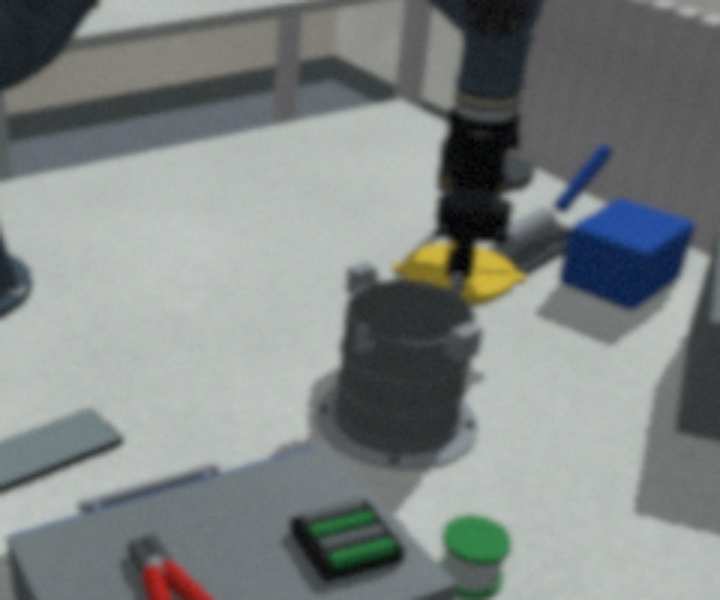

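```bash
python3 -m inch '{"dp":[[0,0,0],[0,0,0],[0,0,0],[12,0,0],[16,0,0],[16,0,0],[12,0,0],[6,0,0],[3,0,0],[0,0,0],[0,0,0]],"yaw":[0,0,0,0,0,0,0,0,0,0,0]}'
python3 go.py 0.40 0.50 0.042 140.7
```

```text
time_s: 7.83
position: [0.4005, 0.5006, 0.0498]
tcp_rot: [[0.001, -0.774, 0.634], [0.001, 0.634, 0.774], [-1.0, -0.0, 0.001]]
force: [0.4, -0.5, -2.4]
opening: 0.447
pos [0.4005 0.5006 0.0498] psi 140.7 tilt [ 0.001  0.001 -1.   ] t 7.8333 open 38.9 F [ 0.4 -0.5 -2.4]
YAW -0.0  then dp x 7.8 y 0.0 z -0.8 j6 -99.31078848689206
```

```bash
python3 -m inch '{"dp":[[2,0,0],[2,0,0],[2,0,0],[1,0,0],[0,0,0],[0,0,0],[0,0,0]],"yaw":[0,0,0,0,0,0,0]}'
```

```text
time_s: 8.42
position: [0.4009, 0.501, 0.044]
tcp_rot: [[0.002, -0.774, 0.634], [0.002, 0.634, 0.774], [-1.0, -0.0, 0.002]]
force: [-0.3, 0.2, 6.0]
opening: 0.446
```

```bash
python3 -m inch '{"dp":[[-1,0,0],[0,0,0],[0,0,0],[0,0,0],[0,0,0],[0,0,0],[0,0,0],[-10,0,0],[-20,0,0],[-25,0,0],[-30,0,0],[-30,0,0],[-30,0,0],[-20,0,0],[0,0,0]],"yaw":[0,0,0,0,0,0,0,0,0,0,0,0,0,0,0]}' 80
python3 - <<'E'
from h import *
snap('wrist','w5')
E
python3 go.py 0.595 -0.012 0.24 178.1
```

```text
time_s: 9.67
position: [0.4025, 0.5025, 0.2149]
tcp_rot: [[0.009, -0.774, 0.633], [0.007, 0.634, 0.774], [-1.0, -0.002, 0.011]]
force: [-0.4, 1.9, 0.8]
opening: 0.917
pos [0.4014 0.5014 0.2121] psi 140.7 tilt [ 0.005  0.005 -1.   ] t 9.7167 open 80.0 F [ 0.2 -0.4 -0.9]
YAW -37.4  then dp x -27.9 y -210.5 z -506.7 j6 -99.31086522699987
```

View pics/w5.png

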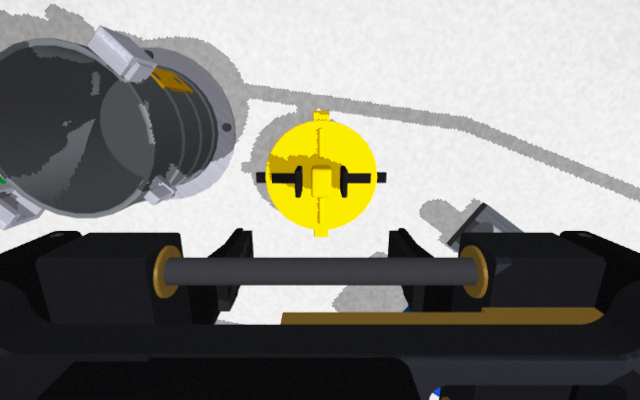

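```bash
python3 -m inch '{"dp":[[-10,0,0],[-10,0,0],[-8,0,0],[0,0,0],[0,0,0],[0,0,0],[0,0,0],[0,0,0],[0,0,0],[0,0,0],[0,0,0],[0,0,0],[0,0,0],[0,0,0],[0,0,0],[0,0,0],[0,0,0],[0,0,0],[0,0,0],[0,0,0]],"yaw":[7.1,7.1,7.1,7.1,7.1,7.1,7.1,7.1,7.1,7.1,7.1,7.1,7.1,7.1,7.1,7.1,7.1,7.1,7.1,7.1]}' 60
python3 go.py 0.595 -0.012 0.24 -1.9
```

```text
time_s: 11.38
position: [0.3993, 0.4994, 0.2346]
tcp_rot: [[-0.003, 1.0, -0.029], [-0.003, -0.029, -1.0], [-1.0, -0.003, 0.003]]
force: [-0.5, -0.2, -0.9]
opening: 0.688
pos [0.3993 0.4994 0.2346] psi -1.7 tilt [-0.003 -0.003 -1.   ] t 11.3833 open 59.9 F [-0.5 -0.2 -0.9]
YAW 0.2  then dp x -5.4 y 212.6 z 504.7 j6 43.042046163680716
```

```bash
python3 -m inch '{"dp":[[0,6,14],[0,12,29],[0,13,31],[0,13,31],[0,13,31],[0,13,31],[0,13,31],[0,13,31],[0,13,31],[0,13,31],[0,13,31],[0,13,31],[0,13,31],[0,13,31],[0,13,31],[0,13,31],[0,8,18],[0,3,7],[0,0,0],[0,0,0]],"yaw":[0,0,0,0,0,0,0,0,0,0,0,0,0,0,0,0,0,0,0,0]}'
python3 go.py 0.595 -0.012 0.117 -1.9
python3 - <<'E'
from h import *
snap('wrist','w6')
E
```

```text
time_s: 13.05
position: [0.5983, -0.0062, 0.2357]
tcp_rot: [[-0.003, 1.0, -0.023], [0.001, -0.023, -1.0], [-1.0, -0.003, -0.001]]
force: [0.1, 0.1, -0.1]
opening: 0.689
pos [ 0.5983 -0.0062  0.2357] psi -1.3 tilt [-0.003  0.001 -1.   ] t 13.05 open 60.0 F [ 0.1  0.1 -0.1]
YAW 0.6  then dp x 118.7 y -3.1 z 5.9 j6 -10.01510732086384
```

View pics/w6.png

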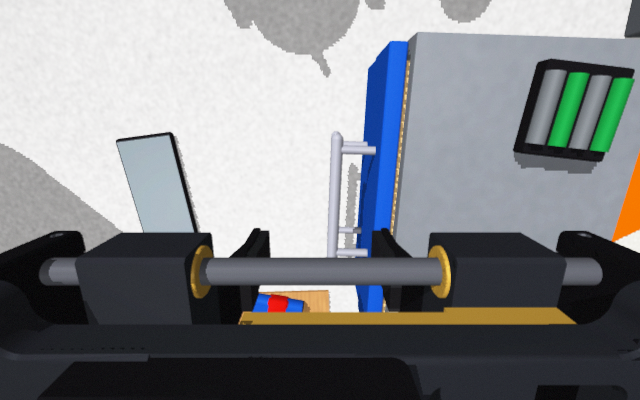

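```bash
python3 - <<'E'
from h import *
c=load('w6'); print(ray(c,[[337,136],[332.5,245]],.112)); print('front',ray(c,[[410,42],[394,240]],.15), ray(c,[[371,95],[358,255]],.112))
E
```

```text
[[ 0.61309844  0.05023904  0.112     ]
 [ 0.60782301 -0.05573315  0.112     ]]
front [[ 0.66392021  0.1170034   0.15      ]
 [ 0.65899729 -0.03544184  0.15      ]] [[ 0.64290369  0.08446456  0.112     ]
 [ 0.63327783 -0.06711452  0.112     ]]
```

```bash
python3 go.py 0.605 -0.011 0.117 -1.9;  python3 -m inch '{"dp":[[0,2,2],[0,2,2],[0,2,1],[15,0,0],[20,0,0],[20,0,0],[15,0,0],[0,0,0],[0,0,0]],"yaw":[0.5,0,0,0,0,0,0,0,0]}' 35
python3 go.py 0.605 -0.011 0.117 -1.9
python3 - <<'E'
from h import *
snap('wrist','w7');snap('scene','s7')
E
```

```text
pos [ 0.5982 -0.0054  0.2359] psi -1.2 tilt [-0.002  0.001 -1.   ] t 13.1 open 60.1 F [ 0.2  0.9 -0.7]
YAW 0.7  then dp x 118.9 y 7.0 z 5.3 j6 -10.00315168299635
time_s: 13.85
position: [0.605, -0.0111, 0.166]
tcp_rot: [[-0.002, 1.0, -0.031], [0.0, -0.031, -1.0], [-1.0, -0.002, -0.0]]
force: [-0.7, -0.9, -0.3]
opening: 0.401
pos [ 0.605  -0.0111  0.166 ] psi -1.8 tilt [-0.002  0.    -1.   ] t 13.85 open 34.9 F [-0.7 -0.9 -0.3]
YAW 0.1  then dp x 49.0 y -0.0 z -0.1 j6 -9.847907142200214
```

View pics/w7.png

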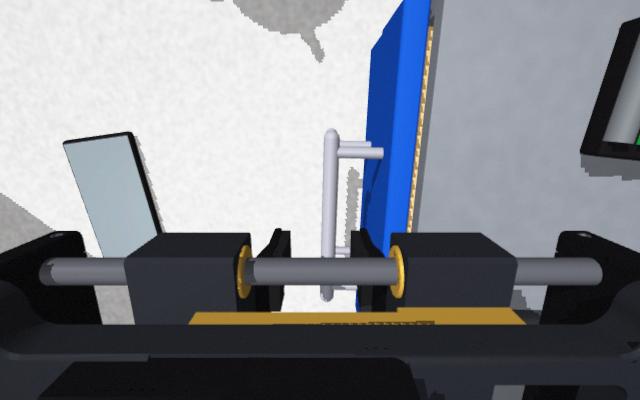

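```bash
python3 -m inch '{"dp":[[12,0,0],[14,0,0],[14,0,0],[8,0,0],[0,0,0],[0,0,0]],"yaw":[0,0,0,0,0,0]}' 35
python3 -m inch '{"dp":[[0,0,0],[0,0,0],[0,0,0],[0,0,0],[0,0,0],[0,0,0],[0,0,0]],"yaw":[0,0,0,0,0,0,0]}' 0
python3 go.py 0.605 -0.011 0.117 -1.9
```

```text
time_s: 14.45
position: [0.6058, -0.0117, 0.1192]
tcp_rot: [[0.001, 0.999, -0.032], [-0.0, -0.032, -0.999], [-1.0, 0.001, 0.0]]
force: [-0.5, 0.5, 0.5]
opening: 0.407
time_s: 15.03
position: [0.6062, -0.0117, 0.1193]
tcp_rot: [[0.002, 0.999, -0.032], [-0.0, -0.032, -0.999], [-1.0, 0.002, 0.0]]
force: [1.7, 0.3, 3.1]
opening: 0.112
pos [ 0.6062 -0.0117  0.1193] psi -1.8 tilt [ 0.002 -0.    -1.   ] t 15.0333 open 9.8 F [1.7 0.3 3.1]
YAW 0.1  then dp x 2.3 y -1.3 z -0.7 j6 -9.826953363165087
```

```bash
python3 -m inch '{"dp":[[0,-5,0],[0,-10,0],[0,-10,0],[0,-10,0],[0,-10,0],[0,-10,0],[0,-10,0],[0,-10,0],[0,-10,0],[0,-10,0],[0,-10,0],[0,-10,0],[0,-8,0],[0,-5,0],[0,-3,0],[0,-2,0],[0,-1,0],[0,0,0],[0,0,0]],"yaw":[0,0,0,0,0,0,0,0,0,0,0,0,0,0,0,0,0,0,0]}' 
python3 go.py 0.605 -0.011 0.117 -1.9
```

```text
time_s: 16.62
position: [0.4793, -0.0052, 0.1194]
tcp_rot: [[0.018, 0.999, -0.037], [0.003, -0.037, -0.999], [-1.0, 0.018, -0.004]]
force: [15.1, 16.6, -6.6]
opening: 0.116
pos [ 0.4793 -0.0052  0.1194] psi -2.1 tilt [ 0.018  0.003 -1.   ] t 16.6167 open 10.0 F [15.1 16.6 -6.6]
YAW -0.2  then dp x 2.4 y 125.8 z 1.6 j6 -12.691522460515765
```

```bash
python3 -m inch '{"dp":[[0,-2,0.5],[0,-1,0],[0,0,0],[0,0,0]],"yaw":[0,0,0,0]}' 
python3 go.py 0.605 -0.011 0.117 -1.9
```

```text
time_s: 16.95
position: [0.4792, -0.0053, 0.1194]
tcp_rot: [[0.024, 0.999, -0.038], [0.004, -0.039, -0.999], [-1.0, 0.024, -0.005]]
force: [22.3, 20.8, -12.0]
opening: 0.111
pos [ 0.4792 -0.0053  0.1194] psi -2.2 tilt [ 0.024  0.004 -1.   ] t 16.95 open 9.6 F [ 22.3  20.8 -12. ]
YAW -0.3  then dp x 2.4 y 126.0 z 1.6 j6 -12.841212586896173
```

```bash
python3 -m inch '{"dp":[[0,5,0],[0,0,0],[0,0,0],[0,0,0],[0,0,0],[0,0,0],[-10,0,0],[-20,0,0],[-25,0,0],[-25,0,0],[-25,0,0],[-25,0,0],[-15,0,0],[0,0,0],[0,0,0]],"yaw":[0,0,0,0,0,0,0,0,0,0,0,0,0,0,0]}' 35
python3 - <<'E'
from h import *
snap('wrist','w8');snap('top','t8')
E
python3 go.py 0.605 -0.011 0.117 -1.9
```

```text
time_s: 18.2
position: [0.473, -0.0081, 0.2638]
tcp_rot: [[0.001, 0.999, -0.032], [-0.0, -0.032, -0.999], [-1.0, 0.001, 0.0]]
force: [0.1, -0.3, -1.6]
opening: 0.4
pos [ 0.4721 -0.0078  0.2623] psi -1.8 tilt [-0.003  0.001 -1.   ] t 18.3 open 35.5 F [ 0.2 -0.   0.1]
YAW 0.1  then dp x 145.3 y 132.9 z -1.2 j6 -12.694419108728388
```

View pics/w8.png

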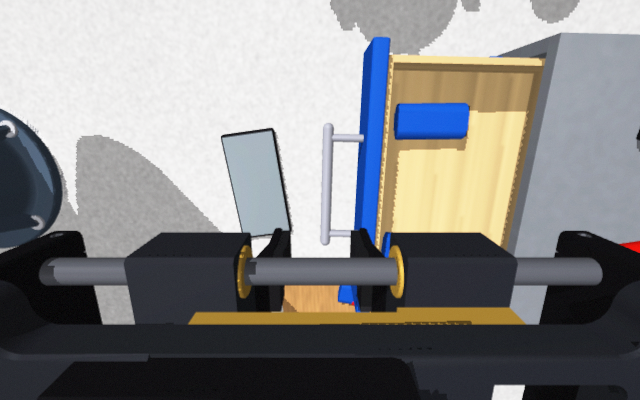

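View pics/t8.png

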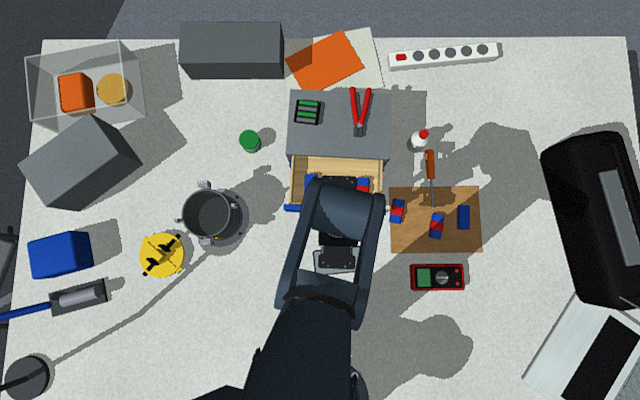

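```bash
python3 -m inch '{"dp":[[0,0,-20],[0,0,-35],[0,0,-40],[0,0,-40],[0,0,-40],[0,0,-40],[0,0,-35],[0,0,-20],[0,0,0]],"yaw":[0,0,0,0,0,0,0,0,0]}' 87
python3 - <<'E'
from packs import *
c=snap('top','t9')
cv2.imwrite('pics/z6.png',cv2.resize(cv2.imread('pics/t9.png')[80:300,270:490],None,fx=2.6,fy=2.6,interpolation=cv2.INTER_CUBIC))
print('mat',packs(c,.024,(385,180,484,255)))
print('drawer',packs(c,.09,(292,158,382,204)))
w=load('w8');print('handle',ray(w,[[327,128],[325,240]],.112))
E
```

```text
time_s: 19.05
position: [0.4809, 0.2655, 0.2615]
tcp_rot: [[-0.003, 1.0, -0.027], [0.001, -0.027, -1.0], [-1.0, -0.003, -0.001]]
force: [0.7, -0.4, -1.0]
opening: 0.962
mat [(530.0, -195.6, 70, 37, -14.3, 0.35, (np.float64(397.0), np.float64(211.0))), (511.8, -389.7, 68, 35, -3.2, 0.0, (np.float64(463.0), np.float64(217.0))), (485.3, -309.5, 71, 38, -12.0, 0.36, (np.float64(436.0), np.float64(226.0)))]
drawer [(591.2, 58.6, 71, 34, -0.1, 0.0, (np.float64(310.0), np.float64(187.0))), (581.6, -87.8, 72, 36, -7.0, 0.35, (np.float64(362.0), np.float64(190.0)))]
handle [[ 0.48058201  0.05448065  0.112     ]
 [ 0.47533284 -0.06426999  0.112     ]]
```

View pics/z6.png

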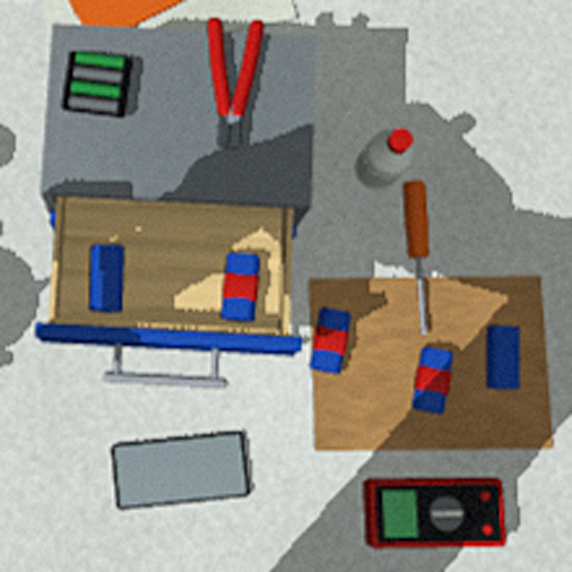

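```bash
python3 -m inch '{"dp":[[0,0,0],[0,0,0],[0,0,0],[0,0,0],[0,0,0],[0,0,0],[0,0,0],[0,0,0],[0,0,0],[0,0,0],[0,0,0],[0,0,0],[0,0,0]],"yaw":[-7,-7,-7,-7,-7,-7,-7,-7,-7,-7,-7,-7,-0.7]}' 87
python3 go.py 0.582 -0.087 0.22 83
```

```text
time_s: 20.18
position: [0.4814, 0.26, 0.2623]
tcp_rot: [[-0.003, 0.123, 0.992], [-0.002, 0.992, -0.123], [-1.0, -0.002, -0.003]]
force: [-0.2, 0.2, 0.7]
opening: 1.001
pos [0.4814 0.26   0.2623] psi 82.9 tilt [-0.003 -0.002 -1.   ] t 20.1833 open 87.1 F [-0.2  0.2  0.7]
YAW -0.1  then dp x 42.3 y -332.1 z 142.1 j6 -66.21292354421688
```

```bash
python3 -m inch '{"dp":[[0,-15,6],[0,-28,12],[0,-28,12],[0,-28,12],[0,-28,12],[0,-28,12],[0,-28,12],[0,-28,12],[0,-28,12],[0,-28,12],[0,-28,12],[0,-22,10],[10,-14,6],[15,0,0],[10,0,0],[0,0,0],[0,0,0]],"yaw":[0,0,0,0,0,0,0,0,0,0,0,0,0,0,0,0,0]}' 45
python3 - <<'E'
from h import *
snap('wrist','w10')
E
python3 go.py 0.582 -0.087 0.22 83
```

```text
time_s: 21.6
position: [0.5806, -0.0834, 0.2271]
tcp_rot: [[-0.004, 0.124, 0.992], [0.001, 0.992, -0.124], [-1.0, 0.001, -0.004]]
force: [-0.2, -0.7, 1.0]
opening: 0.517
pos [ 0.5813 -0.0834  0.2281] psi 82.9 tilt [-0.001  0.001 -1.   ] t 21.65 open 44.9 F [-0.4  0.1 -0.3]
YAW -0.1  then dp x 8.1 y -3.5 z 1.1 j6 -101.9556086275202
```

View pics/w10.png

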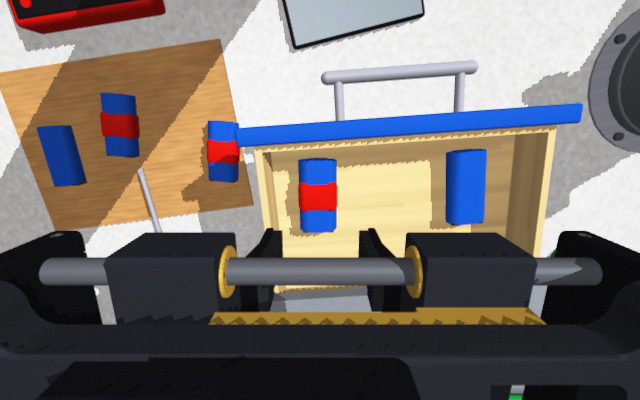

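```bash
python3 - <<'E'
from packs import *
t=load('t9');w=load('w10');print(w['pose'][:3,3])
for z in (.08,.085,.09,.095,.1,.105):
    print(z,packs(t,z,(345,158,382,204)),packs(w,z,(292,150,345,240)))
print('wall',[ray(w,[[272,210],[263,152]],z)[:,:2] for z in (.075,.115)])
cv2.imwrite('pics/z7.png',cv2.resize(cv2.imread('pics/w10.png')[90:250,200:440],None,fx=3.3,fy=3.3,interpolation=cv2.INTER_CUBIC))
E
```

```text
[ 0.50867004 -0.07529868  0.37649292]
0.08 [(583.2, -88.9, 73, 37, -7.0, 0.35, (np.float64(362.0), np.float64(190.0)))] [(583.1, -87.6, 79, 39, -6.3, 0.37, (np.float64(317.0), np.float64(194.0)))]
0.085 [(582.4, -88.3, 73, 36, -7.0, 0.35, (np.float64(362.0), np.float64(190.0)))] [(581.8, -87.4, 77, 38, -6.3, 0.37, (np.float64(317.0), np.float64(194.0)))]
0.09 [(581.6, -87.8, 72, 36, -7.0, 0.35, (np.float64(362.0), np.float64(190.0)))] [(580.6, -87.2, 76, 38, -6.3, 0.37, (np.float64(317.0), np.float64(194.0)))]
0.095 [(580.8, -87.3, 72, 36, -7.0, 0.35, (np.float64(362.0), np.float64(190.0)))] [(579.3, -87.0, 75, 37, -6.3, 0.37, (np.float64(317.0), np.float64(194.0)))]
0.1 [(580.0, -86.8, 72, 36, -7.0, 0.35, (np.float64(362.0), np.float64(190.0)))] [(578.1, -86.8, 73, 36, -6.3, 0.37, (np.float64(317.0), np.float64(194.0)))]
0.105 [(579.2, -86.3, 71, 36, -7.0, 0.35, (np.float64(362.0), np.float64(190.0)))] [(576.8, -86.6, 72, 36, -6.3, 0.37, (np.float64(317.0), np.float64(194.0)))]
wall [array([[ 0.59334187, -0.13724229],
       [ 0.53190228, -0.13610956]]), array([[ 0.5821082 , -0.12902404],
       [ 0.52881999, -0.1280416 ]])]
```

View pics/z7.png

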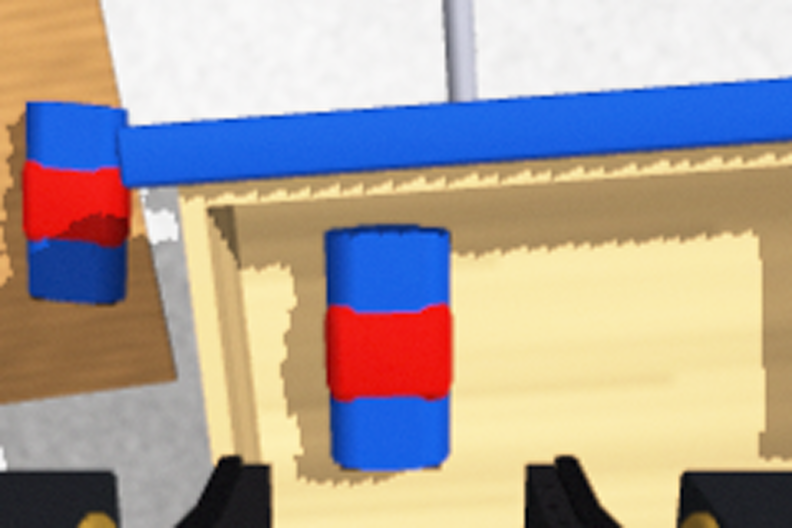

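```bash
python3 go.py 0.581 -0.0865 0.11 83.5; python3 -m inch '{"dp":[[15,-3,0],[20,0,0],[25,0,0],[20,0,0],[15,0,0],[10,0,0],[5,0,0],[0,0,0],[0,0,0]],"yaw":[-0.5,0,0,0,0,0,0,0,0]}' 44
python3 go.py 0.581 -0.0865 0.10 83.5
python3 - <<'E'
from h import *
c=snap('wrist','w11')
E
```

```text
pos [ 0.5813 -0.0834  0.2281] psi 82.9 tilt [-0.001  0.001 -1.   ] t 21.65 open 44.9 F [-0.4  0.1 -0.3]
YAW -0.6  then dp x 118.1 y -3.1 z 0.0 j6 -101.9556086275202
time_s: 22.4
position: [0.5822, -0.087, 0.1193]
tcp_rot: [[0.001, 0.115, 0.993], [-0.0, 0.993, -0.115], [-1.0, -0.0, 0.001]]
force: [-0.6, 0.0, -0.6]
opening: 0.506
pos [ 0.5822 -0.087   0.1193] psi 83.4 tilt [ 0.001 -0.    -1.   ] t 22.4 open 44.0 F [-0.6  0.  -0.6]
YAW -0.1  then dp x 19.3 y 0.4 z -1.2 j6 -102.7699459916318
```

View pics/w11.png

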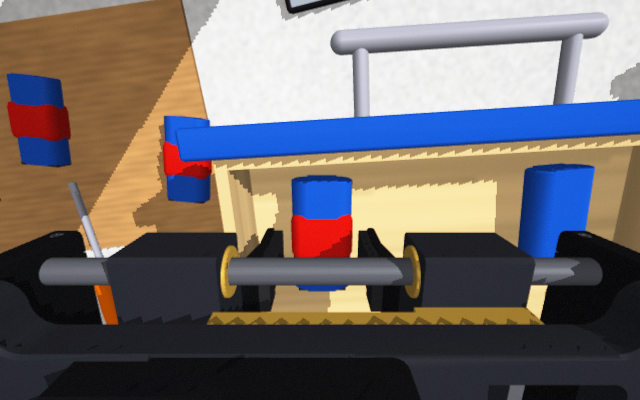

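```bash
python3 -m inch '{"dp":[[6,0,0],[6,0,0],[5,0,0],[3,0,0],[0,0,0],[0,0,0]],"yaw":[0,0,0,0,0,0]}' 44
python3 -m inch '{"dp":[[3,0,0],[2,0,0],[0,0,0]],"yaw":[0,0,0]}' 44
python3 -m inch '{"dp":[[3,0,0],[2,0,0],[0,0,0]],"yaw":[0,0,0]}' 44
```

```text
time_s: 22.95
position: [0.5813, -0.0871, 0.0982]
tcp_rot: [[-0.001, 0.115, 0.993], [0.0, 0.993, -0.115], [-1.0, 0.0, -0.001]]
force: [0.1, -0.0, 0.2]
opening: 0.503
time_s: 23.2
position: [0.5843, -0.0874, 0.0964]
tcp_rot: [[0.007, 0.116, 0.993], [-0.001, 0.993, -0.116], [-1.0, -0.0, 0.007]]
force: [0.6, 1.9, 12.5]
opening: 0.507
time_s: 23.45
position: [0.5887, -0.0877, 0.0962]
tcp_rot: [[0.018, 0.116, 0.993], [-0.003, 0.993, -0.116], [-1.0, -0.001, 0.018]]
force: [0.8, 6.2, 33.2]
opening: 0.509
```

```bash
python3 -m inch '{"dp":[[-5,0,0],[-4,0,0],[0,0,0],[0,0,0]],"yaw":[0,0,0,0]}' 44
python3 -m inch '{"dp":[[0,0,0],[0,0,0],[0,0,0],[0,0,0],[0,0,0],[0,0,0]],"yaw":[0,0,0,0,0,0]}' 20
python3 go.py 0.581 -0.0865 0.25 83.5
```

```text
time_s: 23.78
position: [0.5811, -0.0871, 0.0972]
tcp_rot: [[-0.001, 0.115, 0.993], [0.0, 0.993, -0.115], [-1.0, 0.0, -0.001]]
force: [0.5, 0.3, -0.9]
opening: 0.504
time_s: 24.28
position: [0.5813, -0.0871, 0.0971]
tcp_rot: [[-0.001, 0.115, 0.993], [0.0, 0.993, -0.115], [-1.0, 0.0, -0.001]]
force: [-0.1, -0.6, -1.4]
opening: 0.421
pos [ 0.5813 -0.0871  0.0971] psi 83.4 tilt [-0.001  0.    -1.   ] t 24.2833 open 36.6 F [-0.1 -0.6 -1.4]
YAW -0.1  then dp x -152.9 y 0.6 z -0.4 j6 -102.77509509919318
```

Gripped (36.6 mm). Lift and carry to the tub.

```bash
python3 -m inch '{"dp":[[-5,0,0],[-12,0,0],[-20,0,0],[-25,0,0],[-25,0,0],[-25,0,0],[-20,0,0],[-10,0,0],[0,0,0]],"yaw":[0,0,0,0,0,0,0,0,0]}' 
python3 go.py 0.511 0.357 0.23 83.5
python3 - <<'E'
from h import *
snap('wrist','w12')
E
```

```text
time_s: 25.03
position: [0.5831, -0.0876, 0.2432]
tcp_rot: [[0.007, 0.115, 0.993], [-0.002, 0.993, -0.115], [-1.0, -0.002, 0.007]]
force: [-0.4, 0.2, -1.2]
opening: 0.421
pos [ 0.5831 -0.0876  0.2432] psi 83.4 tilt [ 0.007 -0.002 -1.   ] t 25.0333 open 36.6 F [-0.4  0.2 -1.2]
YAW -0.1  then dp x 13.2 y 433.6 z -122.0 j6 -102.77873053615062
```

View pics/w12.png

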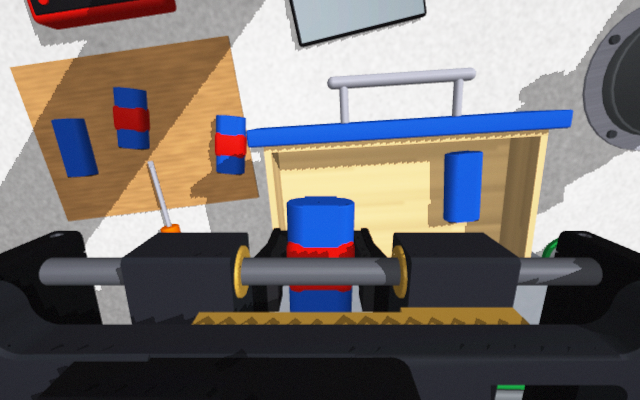

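```bash
python3 -m inch '{"dp":[[0,15,-4],[0,25,-7],[0,33,-9],[0,33,-9],[0,33,-9],[0,33,-9],[0,33,-9],[0,33,-9],[0,33,-10],[0,33,-10],[0,33,-10],[0,33,-10],[0,33,-9],[0,25,-7],[0,15,-4],[0,7,-2],[0,0,0],[0,0,0]],"yaw":[0,0,0,0,0,0,0,0,0,0,0,0,0,0,0,0,0,0]}'
python3 go.py 0.511 0.350 0.118 83.5
python3 - <<'E'
from h import *
snap('wrist','w13')
E
```

```text
time_s: 26.58
position: [0.5068, 0.3736, 0.2387]
tcp_rot: [[-0.002, 0.115, 0.993], [-0.002, 0.993, -0.115], [-1.0, -0.002, -0.001]]
force: [-0.1, 0.1, -0.9]
opening: 0.422
pos [0.5068 0.3736 0.2387] psi 83.4 tilt [-0.002 -0.002 -1.   ] t 26.5833 open 36.7 F [-0.1  0.1 -0.9]
YAW -0.1  then dp x 120.7 y -23.0 z 6.8 j6 -57.09428813017676
```

View pics/w13.png

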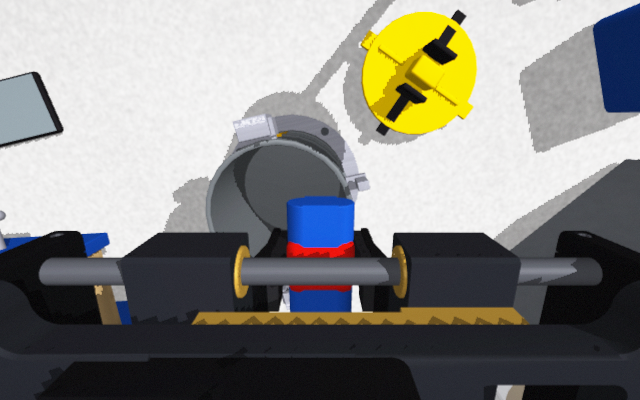

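```bash
python3 -m inch '{"dp":[[0,-12,4],[0,-11,3],[0,0,0],[12,0,0],[20,0,0],[20,0,0],[20,0,0],[20,0,0],[15,0,0],[8,0,0],[0,0,0],[0,0,0]],"yaw":[0,0,0,0,0,0,0,0,0,0,0,0]}'
python3 go.py 0.511 0.350 0.118 83.5
```

```text
time_s: 27.63
position: [0.512, 0.3504, 0.1247]
tcp_rot: [[0.0, 0.116, 0.993], [0.0, 0.993, -0.116], [-1.0, 0.0, 0.0]]
force: [-1.2, 0.4, -0.7]
opening: 0.427
pos [0.512  0.3504 0.1247] psi 83.3 tilt [ 0.  0. -1.] t 27.6333 open 37.1 F [-1.2  0.4 -0.7]
YAW -0.2  then dp x 6.7 y -0.5 z -1.0 j6 -59.24264069487387
```

```bash
python3 -m inch '{"dp":[[8,0,0],[6,0,0],[0,0,0]],"yaw":[0,0,0]}'
python3 -m inch '{"dp":[[0,0,0],[0,0,0],[0,0,0],[0,0,0],[0,0,0],[-10,0,0],[-20,0,0],[-25,0,0],[-25,0,0],[-25,0,0],[-20,0,0],[0,0,0]],"yaw":[0,0,0,0,0,0,0,0,0,0,0,0]}' 47
python3 - <<'E'
from packs import *
snap('wrist','w14');c=snap('top','t14');print('mat',packs(c,.024,(380,180,484,255)))
E
python3 go.py 0.530 -0.195 0.23 75.7
```

```text
time_s: 27.88
position: [0.5111, 0.3506, 0.1099]
tcp_rot: [[-0.001, 0.115, 0.993], [-0.0, 0.993, -0.115], [-1.0, -0.001, -0.001]]
force: [-0.8, -0.2, -1.2]
opening: 0.421
time_s: 28.88
position: [0.5142, 0.3523, 0.2415]
tcp_rot: [[0.01, 0.115, 0.993], [0.004, 0.993, -0.115], [-1.0, 0.006, 0.009]]
force: [0.8, 0.5, -0.1]
opening: 0.539
mat [(529.8, -195.4, 70, 37, -10.9, 0.35, (np.float64(397.0), np.float64(211.0))), (511.1, -389.6, 70, 35, -3.2, 0.0, (np.float64(463.0), np.float64(217.0))), (484.5, -310.4, 70, 36, -12.0, 0.36, (np.float64(436.0), np.float64(226.0)))]
pos [0.5119 0.3511 0.237 ] psi 83.4 tilt [ 0.002  0.001 -1.   ] t 28.9833 open 47.5 F [-0.2 -0.  -0.6]
YAW 7.7  then dp x 7.0 y -524.7 z 152.4 j6 -59.236050369798114
```

View pics/t14.png

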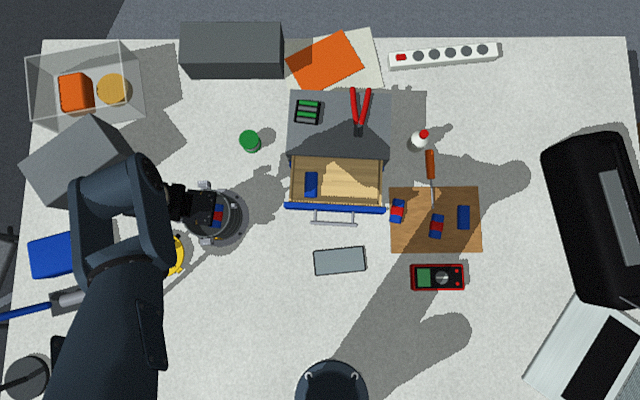

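View pics/w14.png

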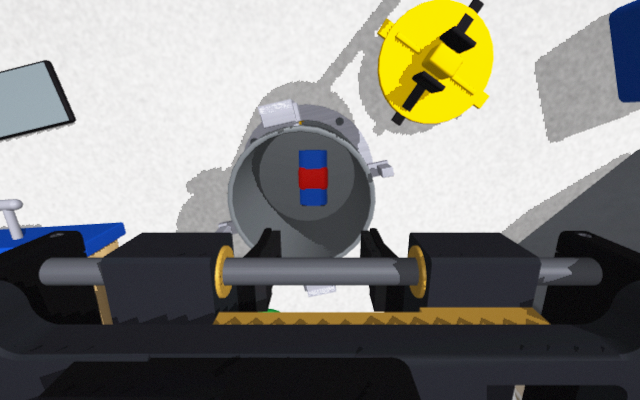

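```bash
python3 go.py 0.485 -0.310 0.15 78;  python3 -m inch '{"dp":[[0,-10,0],[0,-20,1],[0,-35,3],[0,-35,3],[0,-35,3],[0,-35,3],[0,-35,3],[0,-35,3],[0,-35,3],[0,-35,3],[0,-35,3],[0,-35,3],[0,-35,3],[0,-35,3],[0,-35,3],[0,-35,3],[0,-35,3],[0,-35,3],[0,-35,3],[0,-20,1]],"yaw":[2.5,2.8,0,0,0,0,0,0,0,0,0,0,0,0,0,0,0,0,0,0]}' 47
python3 go.py 0.485 -0.310 0.15 78
```

```text
pos [0.5119 0.3511 0.237 ] psi 83.4 tilt [ 0.002  0.001 -1.   ] t 28.9833 open 47.5 F [-0.2 -0.  -0.6]
YAW 5.4  then dp x 87.0 y -652.2 z 111.1 j6 -59.236050369798114
time_s: 30.65
position: [0.4311, -0.2947, 0.2343]
tcp_rot: [[-0.001, 0.209, 0.978], [-0.0, 0.978, -0.209], [-1.0, -0.0, -0.001]]
force: [0.5, -0.4, 0.6]
opening: 0.536
pos [ 0.4311 -0.2947  0.2343] psi 77.9 tilt [-0.001 -0.    -1.   ] t 30.65 open 46.6 F [ 0.5 -0.4  0.6]
YAW -0.1  then dp x 84.3 y -3.7 z 55.9 j6 -124.51856833054583
```

```bash
python3 -m inch '{"dp":[[0,-4,15],[10,0,25],[25,0,14],[25,0,2],[20,0,0],[5,0,0],[0,0,0],[0,0,0]],"yaw":[0,0,0,0,0,0,0,0]}' 47
python3 - <<'E'
from packs import *
c=snap('wrist','w15');print(packs(c,.024,(100,60,500,300)))
E
python3 go.py 0.485 -0.310 0.017 78
```

```text
time_s: 31.32
position: [0.4857, -0.3067, 0.1502]
tcp_rot: [[-0.001, 0.207, 0.978], [0.001, 0.978, -0.207], [-1.0, 0.001, -0.001]]
force: [0.7, 0.5, 0.4]
opening: 0.535
[(374.6, -313.1, 143, 29, 78.1, 1.0, (np.float64(276.0), np.float64(76.0))), (354.7, -360.2, 11, 9, 78.1, 1.0, (np.float64(228.0), np.float64(66.0))), (482.7, -311.6, 71, 36, -11.9, 0.37, (np.float64(316.0), np.float64(195.0))), (516.7, -198.6, 53, 39, -11.9, 0.47, (np.float64(437.0), np.float64(206.0))), (500.4, -388.9, 59, 35, -3.3, 0.0, (np.float64(242.0), np.float64(225.0)))]
pos [ 0.4862 -0.3072  0.1512] psi 78.1 tilt [ 0.001 -0.001 -1.   ] t 31.3667 open 46.8 F [-0.4 -1.   0.5]
YAW 0.1  then dp x 134.2 y -3.0 z -0.6 j6 -121.48426310765393
```

View pics/w15.png

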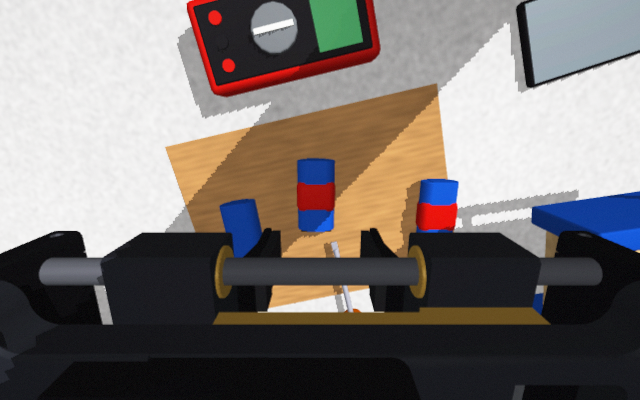

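```bash
python3 -m inch '{"dp":[[10,-4,-2],[20,0,0],[25,0,0],[25,0,0],[20,0,0],[15,0,0],[8,0,0],[4,0,0],[0,0,0],[0,0,0]],"yaw":[0,0,0,0,0,0,0,0,0,0]}' 47
python3 go.py 0.483 -0.3115 0.018 78
```

```text
time_s: 32.2
position: [0.4837, -0.311, 0.0243]
tcp_rot: [[0.001, 0.207, 0.978], [-0.001, 0.978, -0.207], [-1.0, -0.001, 0.001]]
force: [-0.0, -0.4, -0.1]
opening: 0.541
pos [ 0.4837 -0.311   0.0243] psi 78.1 tilt [ 0.001 -0.001 -1.   ] t 32.2 open 47.1 F [-0.  -0.4 -0.1]
YAW 0.1  then dp x 6.3 y -0.6 z -0.6 j6 -121.93850159702782
```

```bash
python3 -m inch '{"dp":[[3,0,0],[3,0,0],[0,0,0]],"yaw":[0,0,0]}' 47
python3 -m inch '{"dp":[[0,0,0],[0,0,0],[0,0,0],[0,0,0],[0,0,0],[0,0,0],[-5,0,0],[-12,0,0],[-20,0,0],[-25,0,0],[-25,0,0],[-30,0,0],[-30,0,0],[-30,0,0],[-25,0,0],[-15,0,0],[0,0,0]],"yaw":[0,0,0,0,0,0,0,0,0,0,0,0,0,0,0,0,0]}' 20
python3 go.py 0.512 0.322 0.23 78
python3 - <<'E'
from h import *
c=snap('wrist','w16')
E
```

```text
time_s: 32.45
position: [0.4833, -0.3105, 0.0178]
tcp_rot: [[0.0, 0.207, 0.978], [-0.0, 0.978, -0.207], [-1.0, -0.0, 0.0]]
force: [-0.8, -0.1, -0.7]
opening: 0.542
time_s: 33.87
position: [0.4849, -0.3119, 0.2395]
tcp_rot: [[0.007, 0.206, 0.978], [-0.006, 0.978, -0.206], [-1.0, -0.005, 0.008]]
force: [0.4, -0.5, -0.4]
opening: 0.423
pos [ 0.4849 -0.3119  0.2395] psi 78.1 tilt [ 0.007 -0.006 -1.   ] t 33.8667 open 36.8 F [ 0.4 -0.5 -0.4]
YAW 0.1  then dp x 9.5 y 625.7 z -105.2 j6 -121.93346159545843
```

View pics/w16.png

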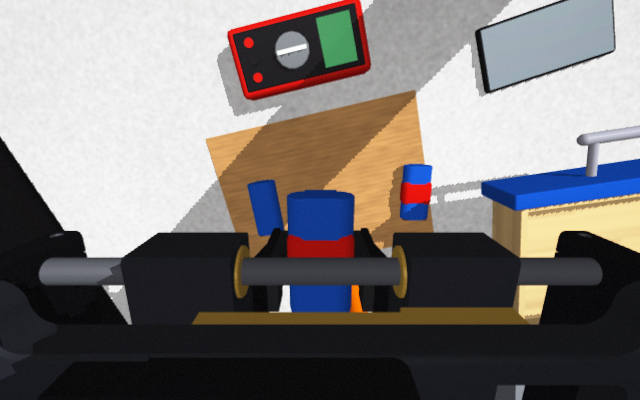

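```bash
python3 -m inch '{"dp":[[0,15,-2],[0,25,-4],[0,34,-6],[0,34,-6],[0,34,-6],[0,34,-6],[0,34,-6],[0,34,-6],[0,34,-6],[0,34,-6],[0,34,-6],[0,34,-6],[0,34,-6],[0,34,-6],[0,34,-6],[0,34,-6],[0,34,-6],[0,34,-6],[0,25,-2],[0,13,0]],"yaw":[0,0,0,0,0,0,0,0,0,0,0,0,0,0,0,0,0,0,0,0]}' 
python3 go.py 0.512 0.321 0.11 83
```

```text
time_s: 35.58
position: [0.5075, 0.3228, 0.2324]
tcp_rot: [[-0.004, 0.203, 0.979], [-0.0, 0.979, -0.203], [-1.0, -0.001, -0.004]]
force: [-0.2, 0.7, -0.8]
opening: 0.417
pos [0.5075 0.3228 0.2324] psi 78.3 tilt [-0.004 -0.    -1.   ] t 35.5833 open 36.3 F [-0.2  0.7 -0.8]
YAW -4.7  then dp x 122.4 y -1.3 z 4.7 j6 -56.50214524146768
```

```bash
python3 -m inch '{"dp":[[0,-1,4],[0,0,0],[12,0,0],[20,0,0],[20,0,0],[20,0,0],[20,0,0],[15,0,0],[10,0,0],[3,0,0],[0,0,0],[0,0,0]],"yaw":[-4.7,0,0,0,0,0,0,0,0,0,0,0]}'
python3 -m inch '{"dp":[[0,0,0],[0,0,0],[0,0,0],[0,0,0],[0,0,0],[-10,0,0],[-20,0,0],[-25,0,0],[-25,0,0],[-25,0,0],[-20,0,0],[0,0,0],[0,0,0]],"yaw":[0,0,0,0,0,0,0,0,0,0,0,0,0]}' 47
python3 - <<'E'
from packs import *
snap('wrist','w17');c=snap('top','t17');print('mat',packs(c,.024,(380,180,484,255)))
E
python3 go.py 0.530 -0.203 0.23 -6
```

```text
time_s: 36.58
position: [0.514, 0.3177, 0.115]
tcp_rot: [[0.001, 0.127, 0.992], [0.0, 0.992, -0.127], [-1.0, 0.0, 0.001]]
force: [-0.0, 0.8, -0.8]
opening: 0.426
time_s: 37.67
position: [0.5143, 0.3182, 0.2415]
tcp_rot: [[0.003, 0.126, 0.992], [0.001, 0.992, -0.126], [-1.0, 0.002, 0.003]]
force: [-0.4, -0.2, -0.7]
opening: 0.539
mat [(529.9, -195.2, 70, 36, -12.7, 0.35, (np.float64(397.0), np.float64(211.0))), (511.1, -389.7, 70, 35, -3.2, 0.0, (np.float64(463.0), np.float64(217.0)))]
pos [0.5129 0.3176 0.2389] psi 82.8 tilt [-0.002 -0.001 -1.   ] t 37.7667 open 46.9 F [ 0.5 -0.6  0.5]
YAW 88.8  then dp x 8.9 y 71.4 z 515.9 j6 -61.615235869968686
```

View pics/w17.png

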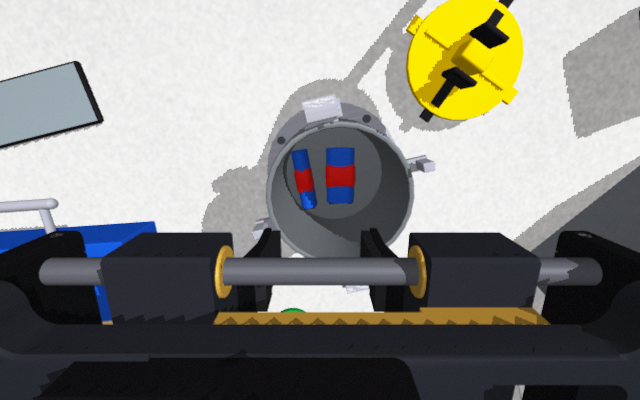

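```bash
python3 - <<'E'
from h import *
t=load('t9')
print(ray(t,[[385.4,210],[284,204]],.145), ray(t,[[383.5,201]],.128))
w=load('w16'); print(ray(w,[[514,196],[482,187]],.145))
E
```

```text
[[ 0.51860281 -0.14236985  0.145     ]
 [ 0.53470285  0.12522709  0.145     ]] [[ 0.54473822 -0.14065834  0.128     ]]
[[ 0.50885579 -0.1509587   0.145     ]
 [ 0.49546177 -0.17686005  0.145     ]]
```

```bash
python3 -m inch '{"dp":[[0,0,0],[0,0,0],[0,0,0],[0,0,0],[0,0,0],[0,0,0],[0,0,0],[0,0,0],[0,0,0],[0,0,0],[0,0,0],[0,0,0],[0,0,0],[0,0,0]],"yaw":[7.1,7.1,7.1,7.1,7.1,7.1,7.1,7.1,7.1,7.1,7.1,7.1,7.1,1.5]}' 84
python3 go.py 0.528 -0.204 0.23 -11
```

```text
time_s: 38.93
position: [0.5127, 0.3174, 0.2376]
tcp_rot: [[-0.004, 0.981, -0.196], [-0.001, -0.196, -0.981], [-1.0, -0.003, 0.002]]
force: [0.4, -0.8, -0.4]
opening: 0.962
pos [0.5127 0.3174 0.2376] psi -11.3 tilt [-0.004 -0.001 -1.   ] t 38.9333 open 83.7 F [ 0.4 -0.8 -0.4]
YAW -0.3  then dp x 7.6 y 114.5 z 508.9 j6 32.452850182794855
```

```bash
python3 -m inch '{"dp":[[0,4,15],[0,6,28],[0,7,31],[0,7,31],[0,7,31],[0,7,31],[0,7,31],[0,7,31],[0,7,31],[0,7,31],[0,7,31],[0,7,31],[0,7,31],[0,7,31],[0,7,31],[0,7,31],[0,7,20],[0,2,10],[0,0,0],[0,0,0]],"yaw":[0,0,0,0,0,0,0,0,0,0,0,0,0,0,0,0,0,0,0,0]}'
python3 go.py 0.528 -0.204 0.15 -11
```

```text
time_s: 40.6
position: [0.5307, -0.2013, 0.2384]
tcp_rot: [[-0.002, 0.981, -0.192], [0.002, -0.192, -0.981], [-1.0, -0.003, -0.002]]
force: [-0.4, 0.8, 0.2]
opening: 0.964
pos [ 0.5307 -0.2013  0.2384] psi -11.1 tilt [-0.002  0.002 -1.   ] t 40.6 open 83.8 F [-0.4  0.8  0.2]
YAW -0.1  then dp x 88.4 y -2.1 z 3.2 j6 -21.01957559447445
```

```bash
python3 -m inch '{"dp":[[12,-2,3],[20,0,0],[20,0,0],[20,0,0],[12,0,0],[4,0,0],[0,0,0],[0,0,0]],"yaw":[0,0,0,0,0,0,0,0]}'
python3 go.py 0.528 -0.204 0.018 -11
python3 - <<'E'
from h import *
c=snap('wrist','w18');snap('scene','s18')
print(proj(c,[[.495,-.188,.024],[.565,-.202,.024]]))
E
```

```text
time_s: 41.27
position: [0.5292, -0.2037, 0.1519]
tcp_rot: [[0.0, 0.982, -0.19], [0.0, -0.19, -0.982], [-1.0, -0.0, -0.0]]
force: [-0.4, 0.2, 0.2]
opening: 0.964
pos [ 0.5292 -0.2037  0.1519] psi -10.9 tilt [ 0.  0. -1.] t 41.2667 open 83.9 F [-0.4  0.2  0.2]
YAW 0.1  then dp x 133.9 y -1.1 z 0.6 j6 -21.40375347664794
[[283.11043484 186.63204086]
 [357.74854399 187.12957676]]
```

View pics/w18.png

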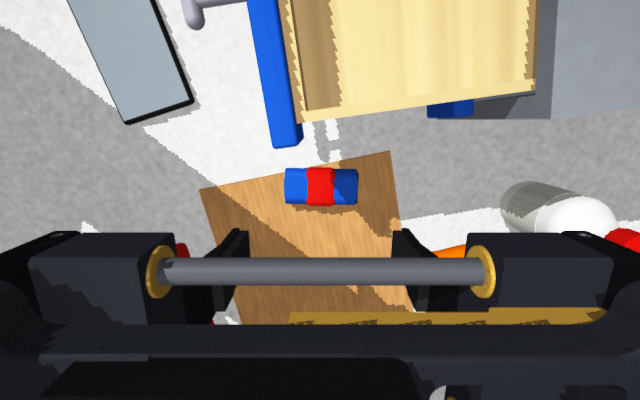

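View pics/s18.png

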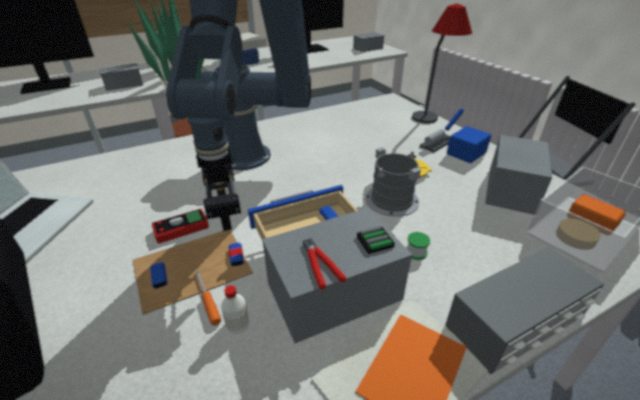

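```bash
python3 -m inch '{"dp":[[12,-1,0],[20,0,0],[20,0,0],[20,0,0],[15,0,0],[10,0,0],[5,0,0],[0,0,0],[0,0,0]],"yaw":[0,0,0,0,0,0,0,0,0]}'
python3 -m inch '{"dp":[[8,0,0],[8,0,0],[6,0,0],[5,0,0],[0,0,0]],"yaw":[0,0,0,0,0]}'
python3 go.py 0.528 -0.204 0.020 -11
```

```text
time_s: 42.12
position: [0.5286, -0.2048, 0.0502]
tcp_rot: [[0.001, 0.982, -0.191], [-0.001, -0.191, -0.982], [-1.0, 0.001, 0.0]]
force: [0.2, 0.0, 1.1]
opening: 0.969
time_s: 42.53
position: [0.5273, -0.2041, 0.0213]
tcp_rot: [[-0.002, 0.982, -0.191], [0.001, -0.191, -0.982], [-1.0, -0.002, -0.001]]
force: [0.2, 0.3, 0.0]
opening: 0.966
pos [ 0.5273 -0.2041  0.0213] psi -11.0 tilt [-0.002  0.001 -1.   ] t 42.5333 open 84.0 F [0.2 0.3 0. ]
YAW -0.0  then dp x 1.3 y 0.7 z -0.2 j6 -21.454165569668966
```

```bash
python3 -m inch '{"dp":[[2,0,0],[0,0,0],[0,0,0],[0,0,0],[0,0,0],[0,0,0],[0,0,0]],"yaw":[0,0,0,0,0,0,0]}' 50
python3 -m inch '{"dp":[[-5,0,0],[-10,0,0],[-15,0,0],[-15,0,0],[-20,0,0],[-25,0,0],[-30,0,0],[-30,0,0],[-30,0,0],[-25,0,0],[-15,0,0],[0,0,0]],"yaw":[0,0,0,0,0,0,0,0,0,0,0,0]}'
python3 - <<'E'
from h import *
c=snap('wrist','w19')
E
```

```text
time_s: 43.12
position: [0.5281, -0.2045, 0.0206]
tcp_rot: [[0.0, 0.982, -0.191], [-0.0, -0.191, -0.982], [-1.0, 0.0, 0.0]]
force: [0.5, -0.1, -0.9]
opening: 0.826
time_s: 44.12
position: [0.53, -0.2056, 0.2456]
tcp_rot: [[0.008, 0.982, -0.191], [-0.005, -0.191, -0.982], [-1.0, 0.009, 0.003]]
force: [0.4, 0.9, -0.3]
opening: 0.824
```

View pics/w19.png

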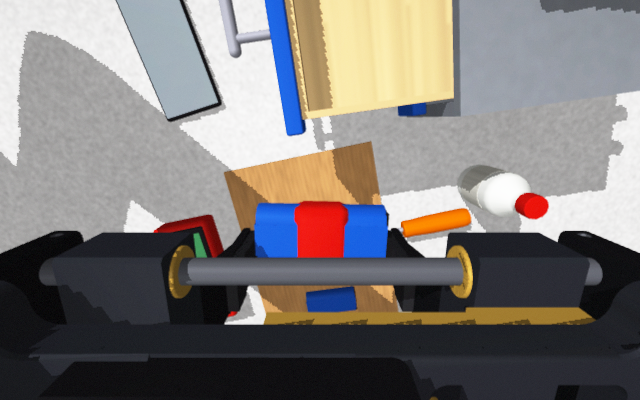

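```bash
python3 go.py 0.512 0.333 0.24 -11
```

```text
pos [ 0.5289 -0.205   0.2432] psi -11.0 tilt [ 0.005 -0.003 -1.   ] t 44.1667 open 71.8 F [-0.7  0.6 -2.5]
YAW -0.0  then dp x 3.2 y -119.2 z -524.9 j6 -21.453461849522053
```

```bash
python3 -m inch '{"dp":[[0,-3,-13],[0,-5,-22],[0,-7,-31],[0,-7,-31],[0,-7,-31],[0,-7,-31],[0,-7,-31],[0,-7,-31],[0,-7,-31],[0,-7,-31],[0,-7,-31],[0,-7,-31],[0,-7,-31],[0,-7,-31],[0,-7,-31],[0,-7,-31],[0,-6,-28],[0,-4,-18],[0,-2,-10],[0,0,0]],"yaw":[0,0,0,0,0,0,0,0,0,0,0,0,0,0,0,0,0,0,0,0]}'
python3 go.py 0.512 0.333 0.11 -11
python3 - <<'E'
from h import *
c=snap('wrist','w20')
E
```

```text
time_s: 45.83
position: [0.5107, 0.3353, 0.2386]
tcp_rot: [[-0.003, 0.982, -0.188], [-0.001, -0.188, -0.982], [-1.0, -0.003, 0.001]]
force: [0.5, -0.1, -0.7]
opening: 0.821
pos [0.5107 0.3353 0.2386] psi -10.9 tilt [-0.003 -0.001 -1.   ] t 45.8333 open 71.4 F [ 0.5 -0.1 -0.7]
YAW 0.1  then dp x 128.6 y 1.7 z 2.0 j6 33.633132628417236
```

View pics/w20.png

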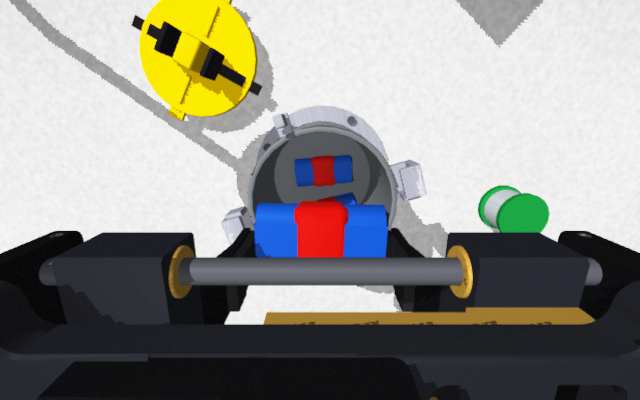

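```bash
python3 -m inch '{"dp":[[5,1,2],[12,0,0],[18,0,0],[18,0,0],[18,0,0],[15,0,0],[12,0,0],[10,0,0],[5,0,0],[0,0,0],[0,0,0]],"yaw":[0,0,0,0,0,0,0,0,0,0,0]}'
python3 go.py 0.512 0.333 0.11 -11
```

```text
time_s: 46.8
position: [0.5136, 0.331, 0.1277]
tcp_rot: [[0.0, 0.981, -0.192], [0.0, -0.192, -0.981], [-1.0, 0.0, -0.0]]
force: [0.6, 0.7, -0.7]
opening: 0.829
pos [0.5136 0.331  0.1277] psi -11.0 tilt [ 0.  0. -1.] t 46.8 open 72.1 F [ 0.6  0.7 -0.7]
YAW -0.0  then dp x 17.7 y -1.9 z -1.7 j6 33.38354684355547
```

```bash
python3 -m inch '{"dp":[[6,-1,-2],[6,0,0],[4,0,0],[0,0,0],[0,0,0]],"yaw":[0,0,0,0,0]}'
python3 -m inch '{"dp":[[0,0,0],[0,0,0],[0,0,0],[0,0,0],[0,0,0],[-10,0,0],[-20,0,0],[-25,0,0],[-25,0,0],[-25,0,0],[-20,0,0],[0,0,0],[0,0,0]],"yaw":[0,0,0,0,0,0,0,0,0,0,0,0,0]}' 78
python3 - <<'E'
from packs import *
snap('wrist','w21');c=snap('top','t21');print('mat',packs(c,.024,(380,180,484,255)))
E
python3 go.py 0.512 0.333 0.11 -11
```

```text
time_s: 47.22
position: [0.5123, 0.3333, 0.1112]
tcp_rot: [[-0.001, 0.982, -0.191], [-0.0, -0.191, -0.982], [-1.0, -0.001, 0.0]]
force: [-1.1, -0.4, -0.7]
opening: 0.822
time_s: 48.3
position: [0.5133, 0.3336, 0.2386]
tcp_rot: [[0.004, 0.982, -0.191], [0.002, -0.191, -0.982], [-1.0, 0.003, -0.002]]
force: [0.1, -0.1, -0.8]
opening: 0.897
mat [(511.8, -389.7, 68, 35, -3.2, 0.0, (np.float64(463.0), np.float64(217.0)))]
pos [0.5118 0.333  0.2359] psi -11.0 tilt [-0.002 -0.001 -1.   ] t 48.4 open 78.2 F [ 0.5 -0.3  0. ]
YAW -0.0  then dp x 125.9 y 0.2 z -0.0 j6 33.599228559857835
```

View pics/w21.png

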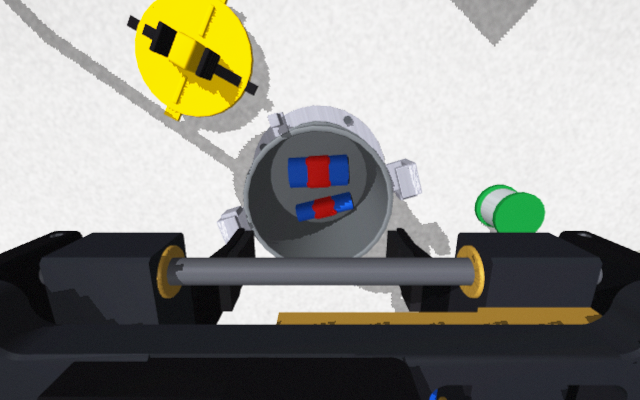

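```bash
python3 - <<'E'
from h import *
c=load('w21')
m=mask(c,[20,120,60],[35,255,255]); m[:, :120]=0; m[:,270:]=0;m[130:]=0
t=load('t21'); mt=mask(t,[20,120,60],[35,255,255])
s,ce,mm=max(comps(mt[220:290,130:200]),key=lambda k:k[0][4]);print(s,ce, ray(t,[ce+[130,220]],.024))
E
python3 go.py 0.401 0.501 0.16 -39.3
```

```text
pos [0.5118 0.333  0.2359] psi -11.0 tilt [-0.002 -0.001 -1.   ] t 48.4 open 78.2 F [ 0.5 -0.3  0. ]
YAW 28.3  then dp x 75.9 y -192.2 z -59.8 j6 33.599228559857835Traceback (most recent call last):
  File "<stdin>", line 5, in <module>
ValueError: max() iterable argument is empty
```

```bash
python3 -m inch '{"dp":[[0,0,0],[0,0,0],[0,0,0],[0,0,0],[0,-10,-3],[0,-22,-7],[0,-25,-8],[0,-25,-8],[0,-25,-8],[0,-25,-8],[0,-25,-8],[0,-20,-6],[0,-11,-3],[0,-4,-1],[10,0,0],[15,0,0],[20,0,0],[15,0,0],[0,0,0],[0,0,0]],"yaw":[7.1,7.1,7.1,7,0,0,0,0,0,0,0,0,0,0,0,0,0,0,0,0]}' 80
python3 - <<'E'
from h import *
c=snap('wrist','w22')
E
python3 go.py 0.401 0.501 0.16 -39.3
```

```text
time_s: 50.07
position: [0.4023, 0.4998, 0.175]
tcp_rot: [[-0.002, 0.773, -0.634], [-0.003, -0.634, -0.773], [-1.0, -0.0, 0.004]]
force: [0.2, 0.3, 0.4]
opening: 0.917
pos [0.4029 0.5006 0.1763] psi -39.4 tilt [-0.    -0.001 -1.   ] t 50.1167 open 80.0 F [ 0.7 -0.7  0.9]
YAW -0.1  then dp x 16.3 y -1.7 z 0.9 j6 80.61817178652056
```

View pics/w22.png

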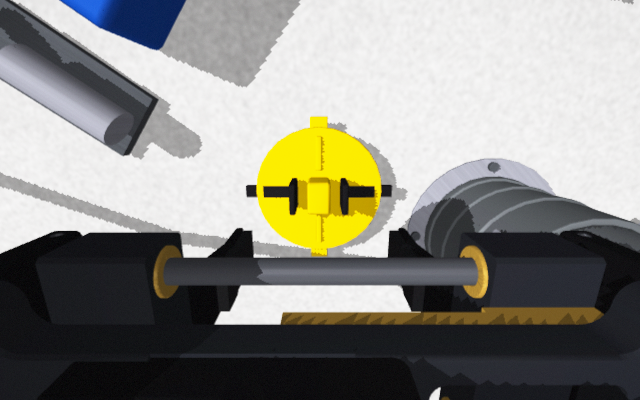

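```bash
python3 - <<'E'
from h import *
c=load('w22')
m=mask(c,[20,120,60],[35,255,255]); pts=[]
for r in list(range(140,180,4))+list(range(204,230,4)):
    xs=np.where(m[r,230:400])[0]+230; pts+=[[xs.min(),r],[xs.max()+1,r]]
P=ray(c,pts,.024)[:,:2]
A=np.c_[2*P,np.ones(len(P))];s=np.linalg.lstsq(A,(P**2).sum(1),rcond=None)[0]
print(s[:2],np.sqrt(s[2]+s[0]**2+s[1]**2))
B=ray(c,[[247,190.5],[392,190]],.019);print(B,B.mean(0),np.degrees(np.arctan2(*(B[1]-B[0])[1::-1])))
T=ray(c,[[291,196],[349.5,195.5]],.058);print(T.mean(0))
E
```

```text
[0.39987055 0.49946722] 0.06468595059570927
[[0.34030187 0.54718033 0.019     ]
 [0.45913676 0.45042946 0.019     ]] [0.39971931 0.4988049  0.019     ] -39.15117916319177
[0.40301593 0.50150481 0.058     ]
```

```bash
python3 -m inch '{"dp":[[12,-2,1],[20,0,0],[25,0,0],[25,0,0],[20,0,0],[15,0,0],[10,0,0],[5,0,0],[1,0,0],[0,0,0],[0,0,0]],"yaw":[0,0,0,0,0,0,0,0,0,0,0]}' 80
python3 go.py 0.4005 0.5005 0.042 -39.2
```

```text
time_s: 51.03
position: [0.4008, 0.5026, 0.0448]
tcp_rot: [[0.002, 0.774, -0.634], [0.002, -0.634, -0.774], [-1.0, 0.0, -0.003]]
force: [-1.0, 0.6, 0.7]
opening: 0.922
pos [0.4008 0.5026 0.0448] psi -39.3 tilt [ 0.002  0.002 -1.   ] t 51.0333 open 80.2 F [-1.   0.6  0.7]
YAW -0.1  then dp x 2.8 y 1.1 z 1.8 j6 80.81144302574072
```

```bash
python3 -m inch '{"dp":[[2,1,2],[0,0,0],[0,0,0]],"yaw":[0,0,0]}' 80
python3 -m inch '{"dp":[[0,0,0],[0,0,0],[0,0,0],[0,0,0],[0,0,0],[0,0,0],[0,0,0],[0,0,0],[0,0,0],[0,0,0]],"yaw":[0,0,0,0,0,0,0,0,0,0]}' 30
python3 go.py 0.4005 0.5005 0.24 -39.2
```

```text
time_s: 51.28
position: [0.3995, 0.4997, 0.042]
tcp_rot: [[0.0, 0.774, -0.634], [0.0, -0.634, -0.774], [-1.0, 0.0, -0.0]]
force: [-0.2, 0.2, -0.5]
opening: 0.92
time_s: 52.12
position: [0.3995, 0.4997, 0.0418]
tcp_rot: [[0.0, 0.774, -0.634], [0.0, -0.634, -0.774], [-1.0, 0.0, -0.0]]
force: [-0.5, -0.1, 2.5]
opening: 0.448
pos [0.3995 0.4997 0.0418] psi -39.3 tilt [ 0.  0. -1.] t 52.1167 open 39.0 F [-0.5 -0.1  2.5]
YAW -0.1  then dp x -198.2 y 0.3 z -1.2 j6 80.69480392863174
```

```bash
python3 -m inch '{"dp":[[-5,0,0],[-12,0,0],[-20,0,0],[-25,0,0],[-30,0,0],[-30,0,0],[-30,0,0],[-25,0,0],[-15,0,0],[-6,0,0],[0,0,0]],"yaw":[0,0,0,0,0,0,0,0,0,0,0]}'
python3 go.py 0.5115 0.3347 0.24 -39.3
```

```text
time_s: 53.03
position: [0.3998, 0.5002, 0.2417]
tcp_rot: [[0.003, 0.774, -0.634], [0.003, -0.634, -0.774], [-1.0, 0.0, -0.004]]
force: [-0.3, -0.1, -1.6]
opening: 0.446
pos [0.3998 0.5002 0.2417] psi -39.3 tilt [ 0.003  0.003 -1.   ] t 53.0333 open 38.8 F [-0.3 -0.1 -1.6]
YAW -0.0  then dp x 1.7 y 191.3 z 57.4 j6 80.69853777050312
```

```bash
python3 -m inch '{"dp":[[0,8,2],[0,16,5],[0,22,7],[0,22,7],[0,22,7],[0,22,6],[0,22,6],[0,22,6],[0,18,6],[0,11,3],[0,5,2],[0,1,0],[0,0,0],[0,0,0]],"yaw":[0,0,0,0,0,0,0,0,0,0,0,0,0,0]}'
python3 - <<'E'
from h import *
c=snap('wrist','w23');snap('scene','s23')
E
python3 go.py 0.5115 0.3347 0.18 -39.3
```

```text
time_s: 54.2
position: [0.5103, 0.3353, 0.2392]
tcp_rot: [[-0.001, 0.774, -0.633], [0.0, -0.633, -0.774], [-1.0, -0.001, 0.001]]
force: [0.2, -0.2, -2.1]
opening: 0.442
pos [0.5103 0.3355 0.2395] psi -39.2 tilt [-0.  0. -1.] t 54.3 open 38.7 F [ 0.2 -1.  -2.7]
YAW 0.1  then dp x 59.5 y 1.4 z -0.1 j6 62.0757914349591
```

View pics/w23.png

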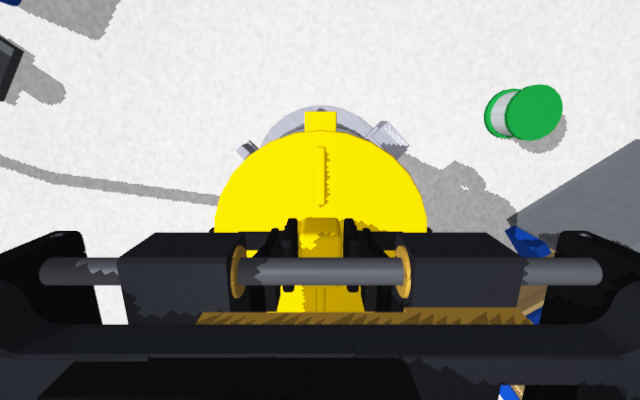

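Held well. Lower in steps watching the force.

```bash
python3 -m inch '{"dp":[[10,1,0],[15,0,0],[15,0,0],[8,0,0],[4,0,0],[0,0,0],[0,0,0]],"yaw":[0,0,0,0,0,0,0]}'
python3 -m inch '{"dp":[[5,0,0],[4,0,0],[3,0,0],[0,0,0]],"yaw":[0,0,0,0]}'
python3 go.py 0.5115 0.3347 0.167 -39.3
```

```text
time_s: 54.88
position: [0.512, 0.3342, 0.1876]
tcp_rot: [[0.0, 0.774, -0.633], [0.0, -0.633, -0.774], [-1.0, 0.0, -0.0]]
force: [-0.7, 0.3, -2.7]
opening: 0.444
time_s: 55.22
position: [0.5114, 0.3338, 0.1749]
tcp_rot: [[-0.001, 0.774, -0.634], [-0.0, -0.634, -0.774], [-1.0, -0.001, 0.001]]
force: [-0.2, -0.2, -1.8]
opening: 0.447
pos [0.5114 0.3338 0.1749] psi -39.3 tilt [-0.001 -0.    -1.   ] t 55.2167 open 38.9 F [-0.2 -0.2 -1.8]
YAW -0.0  then dp x 7.9 y -0.5 z -0.8 j6 61.98281900168754
```

```bash
python3 -m inch '{"dp":[[3,0,-1],[2,0,0],[1,0,0],[0,0,0],[0,0,0]],"yaw":[0,0,0,0,0]}'
python3 -m inch '{"dp":[[1.5,0,0],[1,0,0],[0,0,0],[0,0,0]],"yaw":[0,0,0,0]}'
python3 go.py 0.5115 0.3347 0.167 -39.3
```

```text
time_s: 55.63
position: [0.5125, 0.3347, 0.1695]
tcp_rot: [[-0.0, 0.774, -0.634], [-0.0, -0.634, -0.774], [-1.0, -0.0, 0.0]]
force: [-0.1, 0.6, -3.0]
opening: 0.448
time_s: 55.97
position: [0.5128, 0.3349, 0.1678]
tcp_rot: [[0.001, 0.774, -0.634], [0.0, -0.634, -0.774], [-1.0, 0.0, -0.001]]
force: [-1.3, -0.1, 3.1]
opening: 0.448
pos [0.5128 0.3349 0.1678] psi -39.3 tilt [ 0.001  0.    -1.   ] t 55.9667 open 39.0 F [-1.3 -0.1  3.1]
YAW -0.0  then dp x 0.8 y -0.9 z 0.9 j6 62.031930163144054
```

```bash
python3 -m inch '{"dp":[[0,0,0],[0,0,0],[0,0,0],[0,0,0],[0,0,0],[0,0,0],[0,0,0],[0,0,0],[0,0,0],[0,0,0],[0,0,0],[0,0,0],[0,0,0],[0,0,0],[0,0,0]],"yaw":[4,4,4,4,4,4,4,4,4,4,2,2,0.5,0,0]}'
python3 -c "
from rig import bot
s=bot.read_state();print(s['force'],s['moment'])"; python3 go.py 0.5115 0.3347 0.167 -84.3
```

```text
time_s: 57.22
position: [0.5132, 0.3352, 0.1678]
tcp_rot: [[0.002, 0.108, -0.994], [0.001, -0.994, -0.108], [-1.0, -0.001, -0.002]]
force: [-0.0, 1.0, 4.0]
opening: 0.448
[-0.02341205  1.04509357  4.02136929] [0.10831176 0.20714622 0.2341236 ]
pos [0.5132 0.3352 0.1678] psi -83.8 tilt [ 0.002  0.001 -1.   ] t 57.2167 open 39.0 F [-0.  1.  4.]
YAW 0.5  then dp x 0.8 y 0.3 z 1.7 j6 106.48005552251867
```

```bash
python3 -m inch '{"dp":[[0,0,0],[0,0,0],[0,0,0],[0,0,0]],"yaw":[1,1,0,0]}'
python3 -c "
from rig import bot
s=bot.read_state();print(s['force'],s['moment'])"; python3 go.py 0.5115 0.3347 0.167 -84.3
python3 -m inch '{"dp":[[0,0,0],[0,0,0],[0,0,0],[0,0,0]],"yaw":[1,0.5,0,0]}'
python3 -c "
from rig import bot
s=bot.read_state();print(s['force'],s['moment'])"; python3 go.py 0.5115 0.3347 0.167 -84.3
```

```text
time_s: 57.55
position: [0.5131, 0.3351, 0.1678]
tcp_rot: [[0.002, 0.074, -0.997], [0.001, -0.997, -0.074], [-1.0, -0.001, -0.002]]
force: [0.2, 0.7, 6.3]
opening: 0.447
[0.23657095 0.6884549  6.307048  ] [0.0679609  0.21500409 0.4664981 ]
pos [0.5131 0.3351 0.1678] psi -85.8 tilt [ 0.002  0.001 -1.   ] t 57.55 open 38.9 F [0.2 0.7 6.3]
YAW -1.5  then dp x 0.8 y 0.3 z 1.7 j6 108.49855472911244
time_s: 57.88
position: [0.5132, 0.336, 0.1678]
tcp_rot: [[0.002, 0.048, -0.999], [0.002, -0.999, -0.048], [-1.0, -0.002, -0.003]]
force: [-0.6, 5.1, 5.5]
opening: 0.445
[-0.63235381  5.13819669  5.46049773] [0.63416311 0.17377668 0.78492392]
pos [0.5132 0.336  0.1678] psi -87.2 tilt [ 0.002  0.002 -1.   ] t 57.8833 open 38.8 F [-0.6  5.1  5.5]
YAW -2.9  then dp x 0.8 y 1.1 z 1.8 j6 109.95980726505732
```

```bash
python3 -m inch '{"dp":[[0,0,0],[0,0,0]],"yaw":[-1,0]}'
python3 -m inch '{"dp":[[0,0,0],[0,0,0],[0,0,0],[0,0,0],[0,0,0],[0,0,0],[0,0,0],[0,0,0]],"yaw":[0,0,0,0,0,0,0,0]}' 80
python3 -m inch '{"dp":[[-10,0,0],[-20,0,0],[-25,0,0],[-20,0,0],[-5,0,0],[0,0,0]],"yaw":[0,0,0,0,0,0]}' 80
python3 - <<'E'
from h import *
c=snap('wrist','w24')
cv2.imwrite('pics/z8.png',cv2.resize(cv2.imread('pics/w24.png')[90:300,200:450],None,fx=3,fy=2.8,interpolation=cv2.INTER_CUBIC))
E
```

```text
time_s: 58.05
position: [0.5132, 0.336, 0.1677]
tcp_rot: [[0.002, 0.064, -0.998], [0.002, -0.998, -0.064], [-1.0, -0.002, -0.002]]
force: [0.8, 3.8, 5.6]
opening: 0.447
time_s: 58.72
position: [0.5117, 0.3342, 0.1663]
tcp_rot: [[-0.002, 0.064, -0.998], [-0.001, -0.998, -0.064], [-1.0, 0.001, 0.002]]
force: [0.2, -0.2, -0.2]
opening: 0.898
time_s: 59.22
position: [0.5135, 0.3352, 0.2494]
tcp_rot: [[0.004, 0.064, -0.998], [0.002, -0.998, -0.064], [-1.0, -0.001, -0.004]]
force: [0.7, -0.6, 0.6]
opening: 0.919
```

View pics/z8.png

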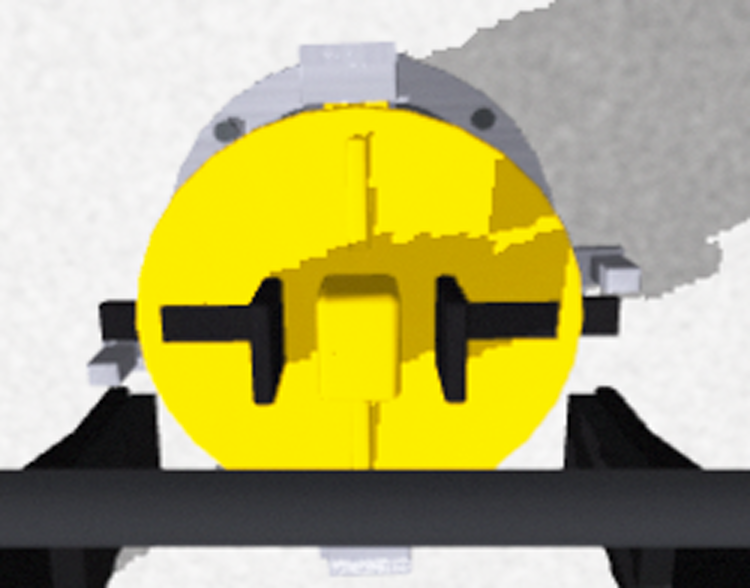

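```bash
python3 - <<'E'
from h import *
c=load('w24')
B=ray(c,np.array([[101,320],[618,316]])/[3,2.8]+[200,90],.145)
print(B,B.mean(0),np.linalg.norm(B[1]-B[0]),np.degrees(np.arctan2(*(B[1]-B[0])[1::-1])))
T=ray(c,np.array([[250,320],[468,318]])/[3,2.8]+[200,90],.184);print(np.linalg.norm(T[1]-T[0]),np.degrees(np.arctan2(*(T[1]-T[0])[1::-1])))
E
python3 go.py 0.44 -0.007 0.25 -1.9
```

```text
[[0.50664104 0.41147334 0.145     ]
 [0.51789726 0.2586857  0.145     ]] [0.51226915 0.33507952 0.145     ] 0.15320171509536154 -85.78650032357054
0.05469214232507841 -85.69456125350361
pos [0.5125 0.3347 0.2477] psi -86.3 tilt [ 0.001  0.    -1.   ] t 59.2667 open 79.9 F [-0.1  0.3 -1.1]
YAW -84.4  then dp x -2.3 y -61.1 z 344.0 j6 109.03152866134413
```

```bash
python3 -m inch '{"dp":[[0,0,0],[0,0,0],[0,0,0],[0,0,0],[0,0,0],[0,0,0],[0,0,0],[0,0,0],[0,0,0],[0,0,0],[0,0,0],[0,0,0],[0,0,0]],"yaw":[-7,-7,-7,-7,-7,-7,-7,-7,-7,-7,-7,-7,-0.2]}' 35
python3 go.py 0.478 -0.005 0.25 -1.9
```

```text
time_s: 60.35
position: [0.5113, 0.3342, 0.2449]
tcp_rot: [[-0.004, 0.999, -0.035], [-0.002, -0.035, -0.999], [-1.0, -0.004, 0.002]]
force: [-0.1, 0.9, 0.2]
opening: 0.399
pos [0.5113 0.3342 0.2449] psi -2.0 tilt [-0.004 -0.002 -1.   ] t 60.35 open 34.7 F [-0.1  0.9  0.2]
YAW -0.1  then dp x -5.1 y -22.0 z 340.1 j6 24.705530192877596
```

```bash
python3 -m inch '{"dp":[[0,-2,14],[0,-2,25],[0,-2,32],[0,-2,32],[0,-2,32],[0,-2,32],[0,-2,32],[0,-2,32],[0,-2,32],[0,-2,28],[0,-2,24],[0,0,16],[0,0,8],[0,0,0],[0,0,0]],"yaw":[0,0,0,0,0,0,0,0,0,0,0,0,0,0,0]}' 35
python3 go.py 0.478 -0.005 0.165 -1.9
python3 - <<'E'
from h import *
c=snap('wrist','w25')
E
```

```text
time_s: 61.6
position: [0.4774, -0.0032, 0.2468]
tcp_rot: [[-0.001, 0.999, -0.039], [0.001, -0.039, -0.999], [-1.0, -0.001, -0.001]]
force: [0.6, 0.3, 0.1]
opening: 0.403
pos [ 0.4774 -0.0032  0.2468] psi -2.3 tilt [-0.001  0.001 -1.   ] t 61.6 open 35.0 F [0.6 0.3 0.1]
YAW -0.4  then dp x 81.8 y 0.7 z 1.7 j6 -11.604751911431277
```

View pics/w25.png

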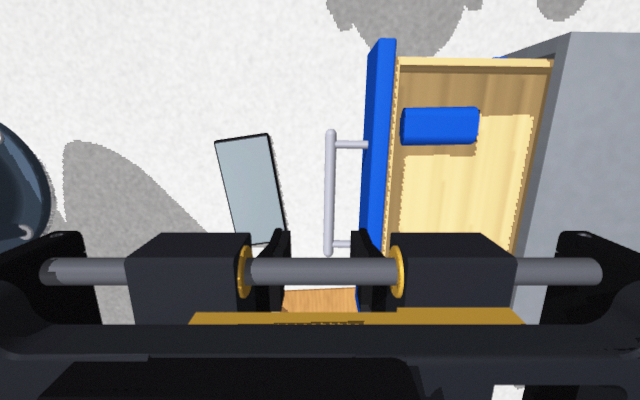

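```bash
python3 -m inch '{"dp":[[10,1,2],[20,0,0],[20,0,0],[20,0,0],[20,0,0],[15,0,0],[12,0,0],[8,0,0],[0,0,0],[0,0,0]],"yaw":[-0.4,0,0,0,0,0,0,0,0,0]}' 35
python3 -m inch '{"dp":[[0,0,0],[0,0,0],[0,0,0],[0,0,0],[0,0,0],[0,0,0],[0,0,0]],"yaw":[0,0,0,0,0,0,0]}' 0
python3 go.py 0.612 -0.011 0.119 -1.9
```

```text
time_s: 62.48
position: [0.4788, -0.0045, 0.1219]
tcp_rot: [[-0.001, 1.0, -0.029], [0.0, -0.029, -1.0], [-1.0, -0.001, -0.0]]
force: [-0.3, 0.2, 0.0]
opening: 0.404
time_s: 63.07
position: [0.4797, -0.0054, 0.1227]
tcp_rot: [[0.002, 1.0, -0.031], [-0.0, -0.031, -1.0], [-1.0, 0.002, 0.0]]
force: [1.6, -0.2, 6.5]
opening: 0.113
pos [ 0.4797 -0.0054  0.1227] psi -1.8 tilt [ 0.002 -0.    -1.   ] t 63.0667 open 9.8 F [ 1.6 -0.2  6.5]
YAW 0.1  then dp x 3.7 y 132.5 z 1.2 j6 -12.293937521945566
```

```bash
python3 -m inch '{"dp":[[0,4,0],[0,8,0],[0,10,0],[0,10,0],[0,10,0],[0,10,0],[0,10,0],[0,10,0],[0,10,0],[0,10,0],[0,10,0],[0,10,0],[0,6,0],[0,4,0],[0,2,0],[0,0,0],[0,0,0]],"yaw":[0,0,0,0,0,0,0,0,0,0,0,0,0,0,0,0,0]}' 
python3 go.py 0.612 -0.011 0.119 -1.9
```

```text
time_s: 64.48
position: [0.6039, -0.0119, 0.1228]
tcp_rot: [[0.002, 1.0, -0.029], [-0.005, -0.029, -1.0], [-1.0, 0.003, 0.005]]
force: [0.1, -6.7, 3.4]
opening: 0.106
pos [ 0.6039 -0.0119  0.1228] psi -1.7 tilt [ 0.002 -0.005 -1.   ] t 64.4833 open 9.2 F [ 0.1 -6.7  3.4]
YAW 0.2  then dp x 3.8 y 8.0 z -1.2 j6 -9.72630278047439
```

```bash
python3 -m inch '{"dp":[[0,3,0],[0,3,0],[0,2,0],[0,0,0],[0,0,0]],"yaw":[0,0,0,0,0]}' 
python3 -m inch '{"dp":[[0,2,0],[0,2,0],[0,0,0],[0,0,0]],"yaw":[0,0,0,0]}' 
python3 go.py 0.612 -0.011 0.119 -1.9
```

```text
time_s: 64.9
position: [0.6116, -0.0123, 0.1228]
tcp_rot: [[0.002, 1.0, -0.029], [-0.005, -0.029, -1.0], [-1.0, 0.002, 0.005]]
force: [-0.3, -6.6, 4.2]
opening: 0.107
time_s: 65.23
position: [0.613, -0.0123, 0.1227]
tcp_rot: [[-0.004, 1.0, -0.029], [-0.005, -0.029, -1.0], [-1.0, -0.004, 0.005]]
force: [-5.3, -7.2, 8.2]
opening: 0.112
pos [ 0.613  -0.0123  0.1227] psi -1.6 tilt [-0.004 -0.005 -1.   ] t 65.2333 open 9.8 F [-5.3 -7.2  8.2]
YAW 0.3  then dp x 3.7 y -1.1 z -1.3 j6 -9.533585506279474
```

```bash
python3 -m inch '{"dp":[[0,2,0],[0,0,0],[0,0,0]],"yaw":[0,0,0]}' 
python3 -m inch '{"dp":[[0,-3,0],[0,0,0],[0,0,0]],"yaw":[0,0,0]}' 
python3 go.py 0.612 -0.011 0.119 -1.9
```

```text
time_s: 65.48
position: [0.6131, -0.0124, 0.1227]
tcp_rot: [[-0.009, 1.0, -0.028], [-0.005, -0.028, -1.0], [-1.0, -0.008, 0.005]]
force: [-8.3, -7.1, 10.7]
opening: 0.104
time_s: 65.73
position: [0.613, -0.0124, 0.1228]
tcp_rot: [[-0.002, 1.0, -0.029], [-0.005, -0.029, -1.0], [-1.0, -0.001, 0.005]]
force: [-3.1, -7.3, 6.3]
opening: 0.11
pos [ 0.613  -0.0124  0.1228] psi -1.7 tilt [-0.002 -0.005 -1.   ] t 65.7333 open 9.6 F [-3.1 -7.3  6.3]
YAW 0.2  then dp x 3.8 y -1.0 z -1.3 j6 -9.551643508242899
```

```bash
python3 -m inch '{"dp":[[0,0,0],[0,0,0],[0,0,0],[0,0,0],[0,0,0],[0,0,0],[-10,0,0],[-20,0,0],[-25,0,0],[-25,0,0],[-25,0,0],[-25,0,0],[-10,0,0],[0,0,0]],"yaw":[0,0,0,0,0,0,0,0,0,0,0,0,0,0]}' 28
python3 -m inch '{"dp":[[0,-20,0],[0,-30,0],[0,-30,0],[0,-30,0],[0,-30,0],[0,-20,0],[0,0,0],[0,0,0]],"yaw":[0,0,0,0,0,0,0,0]}'
python3 - <<'E'
from packs import *
c=snap('wrist','w26');c=snap('top','t26');snap('scene','s26')
print('mat',packs(c,.024,(380,180,484,255)))
E
python3 go.py 0.612 -0.011 0.119 -1.9
```

```text
time_s: 66.9
position: [0.6156, -0.0095, 0.2657]
tcp_rot: [[0.007, 1.0, -0.03], [-0.001, -0.03, -1.0], [-1.0, 0.007, 0.001]]
force: [0.8, -0.2, -0.4]
opening: 0.324
time_s: 67.57
position: [0.4525, -0.0042, 0.2611]
tcp_rot: [[-0.002, 1.0, -0.03], [0.001, -0.03, -1.0], [-1.0, -0.002, -0.001]]
force: [0.7, -0.6, -0.0]
opening: 0.32
mat [(511.8, -389.7, 68, 35, -3.2, 0.0, (np.float64(463.0), np.float64(217.0)))]
pos [ 0.4551 -0.0048  0.2618] psi -1.7 tilt [ 0.001 -0.    -1.   ] t 67.7167 open 28.3 F [ 0.1 -0.9 -0.7]
YAW 0.2  then dp x 142.8 y 157.0 z 1.0 j6 -12.992792793312512
```

View pics/w26.png

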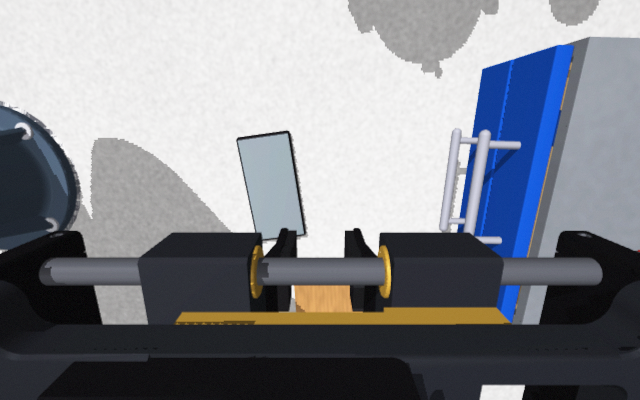

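View pics/t26.png

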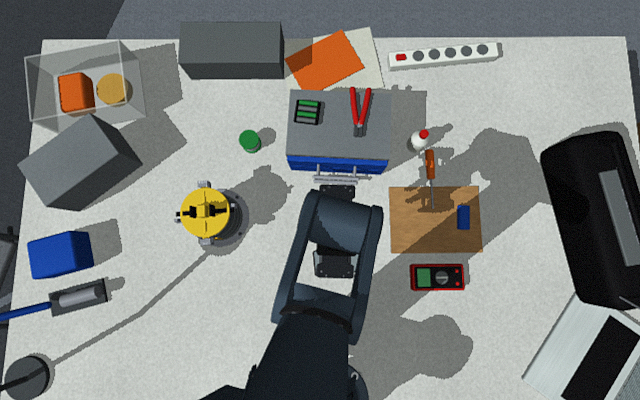

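View pics/s26.png

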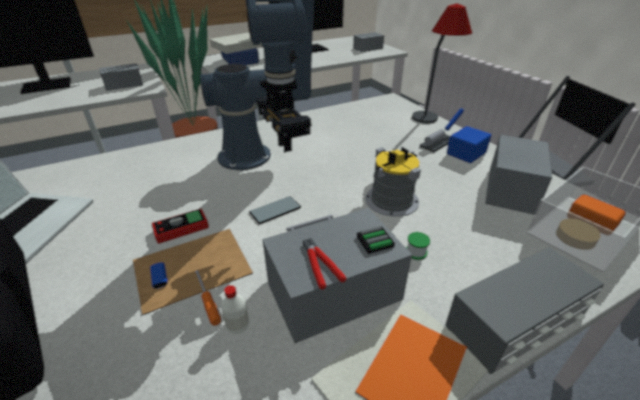

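```bash
python3 - <<'E'
from h import *
for n in ('t26','top0'):
    c=load(n); m=mask(c,[20,120,60],[35,255,255]); m2=np.zeros_like(m);m2[170:260,160:250]=m[170:260,160:250]
    s,ce,mm=max(comps(m2),key=lambda t:t[0][4]); print(n,s,ce)
bot.hand_in()
E
```

```text
t26 [ 180  187   50   52 1765] [204.82492918 212.23569405]
top0 [ 180  187   50   52 1764] [204.71088435 212.62471655]
the job is handed in; nothing more can be done
```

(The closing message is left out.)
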